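# Clamp the bonding press plate with four hand knobs, in star order

## Task

Clamp the cover plate of the bonding press evenly by its four black knobs, turning them clockwise in star order (one knob, the one diagonally opposite, then the other two). Make a first pass that only brings all four down snug, about 0.45 N m, then a second pass in star order that makes them hand-tight, about 0.6 N m, feeling the torque so that none is overtightened. Leave the things lying round the press alone.

Things in the scene. Friction and masses are not known exactly. Their poses are not given: they have to be found in the camera images.
- press: the bonding press: a square dark steel base, 190 mm wide and 14 mm thick, fixed to the table; origin under its centre, x and y along its sides. Four steel studs stand at x, y = +-60 mm. Knobs 0, 1, 2, 3 follow one another clockwise seen from above, at (x, y) = (-60, 60), (60, 60), (60, -60), (-60, -60) mm, so 0 is diagonal to 2, and 1 to 3
- knob0_grip (a point): point of the press on the axis of knob 0, 68 mm over the table, where to grip it; it does not move with the knob. The knob is round, fluted, black, 42 mm in diameter; its rim spans about 57 to 78 mm over the table and sinks 2 to 5 mm. Clockwise from above tightens it, 5 mm down a radian (quick thread); the thread turns 0.05 to 0.5 rad (unknown, different for each) until it meets the plate, and holds when let go
- knob1_grip (a point): point of the press on the axis of knob 1, 68 mm over the table, where to grip it; it does not move with the knob. The knob is round, fluted, black, 42 mm in diameter; its rim spans about 57 to 78 mm over the table and sinks 2 to 5 mm. Clockwise from above tightens it, 5 mm down a radian (quick thread); the thread turns 0.05 to 0.5 rad (unknown, different for each) until it meets the plate, and holds when let go
- knob2_grip (a point): point of the press on the axis of knob 2, 68 mm over the table, where to grip it; it does not move with the knob. The knob is round, fluted, black, 42 mm in diameter; its rim spans about 57 to 78 mm over the table and sinks 2 to 5 mm. Clockwise from above tightens it, 5 mm down a radian (quick thread); the thread turns 0.05 to 0.5 rad (unknown, different for each) until it meets the plate, and holds when let go
- knob3_grip (a point): point of the press on the axis of knob 3, 68 mm over the table, where to grip it; it does not move with the knob. The knob is round, fluted, black, 42 mm in diameter; its rim spans about 57 to 78 mm over the table and sinks 2 to 5 mm. Clockwise from above tightens it, 5 mm down a radian (quick thread); the thread turns 0.05 to 0.5 rad (unknown, different for each) until it meets the plate, and holds when let go
- plate: steel cover plate 172 mm square, 12 mm thick, on springy pads; origin under its centre, 24 mm up. Knob torque: 0.36 N m turning loose (0.3 held still), then some 0.5 more a radian, 0.005 per newton on the plate: 0.45 snug, 0.6 tight, over 0.7 too tight. Each knob gives 0.4 rad per N m in a rubber bush before its thread turns, and springs back. Tightening one slackens its neighbours some 4 N
- beeswax: bystander: round of beeswax, 48 mm across, 16 mm high; origin under its centre
- snap_pot: bystander: flat white pot with lid, 69 mm across, 31 mm high; origin under its centre
- tape_roll: bystander: white roll of tape, 72 mm across, 20 mm high; origin under its centre

How it is judged:
On the way:
1. first pass done: all four knobs press on the plate with 4 to 36 N, none of them tight yet (contact force between washer0 and plate between 4 and 36 N and contact force between washer1 and plate between 4 and 36 N and contact force between washer2 and plate between 4 and 36 N and contact force between washer3 and plate between 4 and 36 N), for 0.2 s.
At the end, for the whole second after the job is handed in: All four knobs hand-tight: each presses on the plate with 27 to 72 N (48 N is best, reached at about 0.6 N m of turning torque) (contact force between washer0 and plate between 27 and 72 N and contact force between washer1 and plate between 27 and 72 N and contact force between washer2 and plate between 27 and 72 N and contact force between washer3 and plate between 27 and 72 N); the robot touches nothing.
It fails at once if a knob is overtightened (more than 82 N on the plate, a turning torque of about 0.77 N m) (contact force between any of washer0, washer1, washer2, washer3 and plate above 82 N).
It fails at once if a knob is made tight (over 36 N) while another does not bear on the plate yet ((contact force between washer0 and plate above 36 N and contact force between any of washer1, washer2, washer3 and plate below 1 N) or (contact force between washer1 and plate above 36 N and contact force between any of washer0, washer2, washer3 and plate below 1 N) or (contact force between washer2 and plate above 36 N and contact force between any of washer0, washer1, washer3 and plate below 1 N) or (contact force between washer3 and plate above 36 N and contact force between any of washer0, washer1, washer2 and plate below 1 N)).
It fails at once if first pass out of star order: two neighbouring knobs bear on the plate while neither of the other two does ((contact force between each of washer0, washer1 and plate above 6 N and contact force between each of washer2, washer3 and plate below 1.5 N) or (contact force between each of washer1, washer2 and plate above 6 N and contact force between each of washer3, washer0 and plate below 1.5 N) or (contact force between each of washer2, washer3 and plate above 6 N and contact force between each of washer0, washer1 and plate below 1.5 N) or (contact force between each of washer3, washer0 and plate above 6 N and contact force between each of washer1, washer2 and plate below 1.5 N)).
It fails at once if second pass out of star order: two neighbouring knobs are tight (over 36 N) while neither of the other two is (under 25 N) ((contact force between each of washer0, washer1 and plate above 36 N and contact force between each of washer2, washer3 and plate below 25 N) or (contact force between each of washer1, washer2 and plate above 36 N and contact force between each of washer3, washer0 and plate below 25 N) or (contact force between each of washer2, washer3 and plate above 36 N and contact force between each of washer0, washer1 and plate below 25 N) or (contact force between each of washer3, washer0 and plate above 36 N and contact force between each of washer1, washer2 and plate below 25 N)).
It fails at once if a bystander (beeswax, pot, tape roll) is pushed more than 20 mm (distance of any of beeswax, snap_pot, tape_roll from where it was at the start of the episode above 0.02 m).
It also fails if it takes over 72 s, if anything falls off the work surface, if the arm or the gripper's body presses on something with over 40 N, if the wrist force passes 120 N, or if a joint passes its speed limit or range.

## Robot

A 7-joint arm with a two-finger parallel gripper is mounted at the origin on a cart in front of the work surface, level with it; the furniture and walls round the work are solid. World frame = base frame: x ahead of the robot, y to its left, z up, the work surface at z = 0. Lengths are in m, angles in rad, forces in N, time in s.
With the tool pointing down it reaches from about 0.4 to 0.85 m from the base axis. Payload 10.4 kg.
Tool frame: the origin (TCP) lies between the finger pads; the fingertips stand 11 mm ahead of it and the grasp point (between the pads) lies 8 mm behind it (r.tcp_to_tips is the distance from the TCP to the fingertips, in m); z points along the fingers, y is the line along which they close (so a half turn about z gives the same grasp; the last joint's range is limited). The gripper opens to 87 mm and grips with 3 to 60 N. Pads are 19 mm wide; open, the fingers measure 117 mm over their backs; the gripper's body (75 mm by 190 mm) begins 51 mm behind the grasp point.
Start: joints at [1.094, 0.332, -0.065, 1.46, 0.022, 1.35, -0.088], TCP at [0.274, -0.562, 0.234] pointing down, gripper open.
Joint ranges: [-2.6, 2.6], [-0.5, 2.12], [-1.47, 1.34], [0.16, 2.42], [-1.27, 4.41], [0.06, 2.06], [-2.6, 2.6]. Speed limits (rad/s): [2.22, 2.22, 2.79, 2.79, 3.14, 3.14, 3.14].

## Interface

Orientations are given as a unit quaternion [x, y, z, w].
In Python, from bench import r gives the robot as it stands. The module is installed in compiled form; this text tells all that it offers.
- The arm moves only by the shell command python3 -m crank 'ROWS' [FORCE]. ROWS is JSON, a list of rows, each an object of numbers: "claw": the closure, from -1 (fully open) to 1 (shut); "dx", "dy", "dz": the shift along the tool's x, y, z each as a share of 3 cm, from -1 to 1; "ax", "ay", "az": the turn, a rotation vector about the tool's x, y, z each as a share of 6 degrees, from -1 to 1. A call has 1 to 8 rows; each row shifts and turns the commanded pose from where the row before left it, along the tool's axes as they then stand; what a row does not reach is not made up. A row lasts 1/12 s, in which the tool goes at most 41.7 mm and 7.16 degrees, less where a joint would pass 70% of its speed; a pose out of reach is approached as far as the arm can. A call with a number of a shift or a turn outside -1 to 1 is refused whole. A call with a gripper value outside its range is refused whole. The fingers move at their own pace and stop on an object; FORCE is the grip in N (left out, the last holds). Time passes only in rows, so rows that do not move let the fingers close. It gives the time, the measured TCP pose, the force, the opening and the grip force at its end, in the units of the state.
- r.read_state(): the state, without advancing time (a new reading comes with each control period).
- r.camera(name): name is "side" or "top"; returns a dict with "color" (420x560x3 uint8, red, green, blue), "mtx" (3x3 intrinsics, pixels), "R" (3x3) and "t" (3): a world point X has camera coordinates R X + t. Camera axes: x right, y down, z forward; pixel columns grow to the right and rows downward; lengths in m; the calibration is good to about 2 mm. A picture is of the moment at which its call begins. There is no depth.
- r.close_job(): hands the job in; it is judged then, once.
The state is a dict: "time": time; "joint_positions": joint angles; "joint_vel": joint speeds; "joint_torque": joint torques, N m; "ee_pos": TCP position; "eef_rot": TCP orientation; "ft_force": force on the tool from outside, world axes, zero at the start; "torque": the same for the moment, N m; "width": finger opening in m; "grip_force": force on a finger pad.
Only numpy, scipy, OpenCV 4.12 (cv2) and the standard library are available. Lean on these libraries where they do the work, as an engineer would, in place of code of your own. Each camera call takes 0.05 s, during which the arm holds its last target. There are 200 camera calls.

## Working session

There is one attempt and no reset: what is moved stays moved. The work goes in short steps, Python scripts to look and compute and a shell command to move; the robot and the scene stay as the last step left them, time stands still between calls to the robot, and variables do not carry over. Pictures are saved under pics/ and viewed, at most 10 in all, crops included, and the job is handed in when it is done.

```bash
mkdir -p pics; python3 - <<'E'
from bench import r
import cv2
s=r.read_state();print(s)
for n in("top","side"):
    c=r.camera(n);cv2.imwrite(f"pics/{n}0.png",c["color"][:,:,::-1]);print(n,c["mtx"],c["R"],c["t"])
E
```

```text
{'time': 0.0, 'joint_positions': array([ 1.09439242,  0.3328696 , -0.06468529,  1.46093356,  0.0215901 ,
        1.34987878, -0.08848973]), 'joint_vel': array([ 0.00027487, -0.00024293, -0.00079183, -0.00123788,  0.00133104,
       -0.00076872,  0.00124594]), 'joint_torque': array([ 1.23325544e-04, -6.23268700e+01,  2.45160400e-02, -3.89890552e+01,
       -6.14643702e-02,  4.00704704e-02,  1.14072068e-04]), 'ee_pos': array([ 0.27382453, -0.56142025,  0.232759  ]), 'eef_rot': array([ 9.74366082e-01,  2.24967226e-01, -1.85386229e-04, -6.72071563e-04]), 'ft_force': array([-0.22386844, -0.14781167,  0.99399776]), 'torque': array([-0.01689033, -0.02127414, -0.01436234]), 'grip_force': 0.0, 'width': 0.08723510365640658}
top [[529.99986184   0.         280.10414322]
 [  0.         529.99986184 209.65242202]
 [  0.           0.           1.        ]] [[-0.02706402 -0.99962223 -0.004789  ]
 [-0.97667952  0.02746301 -0.21293873]
 [ 0.21298981 -0.00108566 -0.97705382]] [0.37358709 0.55602842 1.03410304]
side [[440.25671183   0.         279.37472457]
 [  0.         440.25671183 204.14840624]
 [  0.           0.           1.        ]] [[ 0.99926179  0.03567451 -0.01425495]
 [ 0.007544   -0.54605009 -0.83771856]
 [-0.03766911  0.83699261 -0.54591612]] [-0.5776072   0.26938437  0.6271735 ]
```

View pics/top0.png

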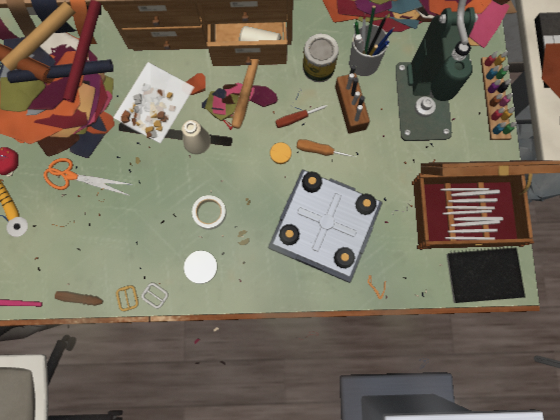

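View pics/side0.png

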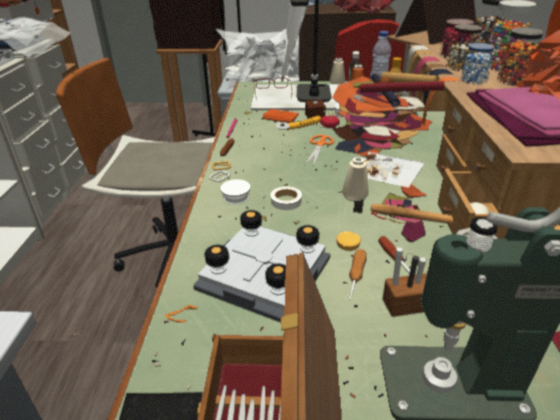

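The top view shows the press with four knobs, orange-capped, at (312,182), (367,204), (344,257) and (289,234). In the side view they are at (250,220), (307,236), (277,276) and (217,256). The wax, tape roll and pot lie clear of the knobs at table height.

```bash
cat > h.py <<'E'
import numpy as np,cv2
from bench import r
from scipy.spatial.transform import Rotation as Ro
def caps(n,guess):
    c=r.camera(n);hsv=cv2.cvtColor(c["color"],cv2.COLOR_RGB2HSV)
    m=cv2.inRange(hsv,(5,90,90),(28,255,255))
    k,_,st,ce=cv2.connectedComponentsWithStats(m)
    out=[]
    for g in guess:
        i=1+np.argmin(np.hypot(*(ce[1:]-g).T)+(st[1:,4]<8)*99); out.append(ce[i]); print(n,g,ce[i].round(1),st[i,4])
    P=c["mtx"]@np.c_[c["R"],c["t"]]
    return np.array(out),P,c
def go(target,yaw_mod=None):
    s=r.read_state();R=Ro.from_quat(s["eef_rot"])
    d=R.inv().apply(np.array(target)-s["ee_pos"])
    print("shift tool mm",(d*1000).round(1),"in rows",(d/.03).round(2))
E
python3 - <<'E'
from h import *
a,P1,c1=caps("top",[(312,182),(367,204),(344,257),(289,234)])
b,P2,_=caps("side",[(307,236),(277,276),(217,256),(250,220)])
X=cv2.triangulatePoints(P1,P2,a.T,b.T);X=(X[:3]/X[3]).T
print(X.round(4));print("mean",X.mean(0).round(4),"sides",np.linalg.norm(X-np.roll(X,-1,0),axis=1).round(4))
d=X-np.roll(X,-1,0);print("angles",np.degrees(np.arctan2(d[:,1],d[:,0])).round(1))
print("reach",np.hypot(X[:,0],X[:,1]).round(3))
# ray onto plane z=.08 from top
C=-c1["R"].T@c1["t"]
for p in a:
    v=c1["R"].T@np.linalg.inv(c1["mtx"])@[*p,1];print((C+v*(.08-C[2])/v[2]).round(4))
s=r.read_state();Rm=Ro.from_quat(s["eef_rot"]).as_matrix();print(Rm.round(3))
E
```

```text
top (312, 182) [311.8 180.2] 54
top (367, 204) [366.4 202.5] 53
top (344, 257) [344.5 256.6] 56
top (289, 234) [289.  233.3] 56
side (307, 236) [307.4 229.5] 59
side (277, 276) [277.8 269.4] 73
side (217, 256) [215.7 249.6] 63
side (250, 220) [250.3 213.9] 53
[[0.6208 0.2915 0.0822]
 [0.571  0.1825 0.0818]
 [0.4619 0.2326 0.0807]
 [0.5118 0.3415 0.0815]]
mean [0.5414 0.262  0.0815] sides [0.1199 0.1201 0.1198 0.1198]
angles [  65.5  -24.7 -114.6  155.4]
reach [0.686 0.599 0.517 0.615]
[0.6219 0.2915 0.08  ]
[0.572  0.1823 0.08  ]
[0.4628 0.2327 0.08  ]
[0.5128 0.3416 0.08  ]
[[ 0.899  0.438 -0.   ]
 [ 0.438 -0.899  0.001]
 [-0.    -0.001 -1.   ]]
```

```bash
python3 -m crank '[{"claw":-1,"dx":0.9,"dy":-0.9,"dz":-0.4},{"dx":0.9,"dy":-0.9,"dz":-0.4},{"dx":0.9,"dy":-0.9,"dz":-0.4},{"dx":0.9,"dy":-0.9,"dz":-0.4},{"dx":0.9,"dy":-0.9,"dz":-0.4},{"dx":0.9,"dy":-0.9,"dz":-0.4},{"dx":0.9,"dy":-0.9,"dz":-0.4},{"dx":0.9,"dy":-0.9,"dz":-0.4}]' 60
python3 -c "
from h import *;s=r.read_state();print(s['joint_positions'].round(2));go([.6212,.2915,.25])"
```

```text
[ 1.09  0.33 -0.06  1.46  0.02  1.35 -0.09]
shift tool mm [ 686.1 -614.5  -16.5] in rows [ 22.87 -20.48  -0.55]invalid input at $[0]: expected keys claw, dx, dy, dz, ax, ay, az
```

```bash
python3 -m crank '[{"claw":-1,"dx":0.9,"dy":-0.9,"dz":-0.4,"ax":0,"ay":0,"az":0},{"claw":-1,"dx":0.9,"dy":-0.9,"dz":-0.4,"ax":0,"ay":0,"az":0},{"claw":-1,"dx":0.9,"dy":-0.9,"dz":-0.4,"ax":0,"ay":0,"az":0},{"claw":-1,"dx":0.9,"dy":-0.9,"dz":-0.4,"ax":0,"ay":0,"az":0},{"claw":-1,"dx":0.9,"dy":-0.9,"dz":-0.4,"ax":0,"ay":0,"az":0},{"claw":-1,"dx":0.9,"dy":-0.9,"dz":-0.4,"ax":0,"ay":0,"az":0},{"claw":-1,"dx":0.9,"dy":-0.9,"dz":-0.4,"ax":0,"ay":0,"az":0},{"claw":-1,"dx":0.9,"dy":-0.9,"dz":-0.4,"ax":0,"ay":0,"az":0}]' 60
python3 -c "
from h import *;s=r.read_state();print(s['joint_positions'].round(2));go([.6212,.2915,.25])"
```

```text
time: 0.87
ee_pos: [0.3736, -0.271, 0.3302]
eef_rot: [0.974, 0.225, -0.0, 0.0]
ft_force: [1.6, 0.0, 0.1]
width: 0.0874
grip_force: 0.0
[ 0.83 -0.05 -0.29  1.69 -0.01  1.5  -0.57]
shift tool mm [ 469.1 -397.1   79.9] in rows [ 15.64 -13.24   2.66]
```

```bash
python3 -m crank '[{"claw":-1,"dx":1,"dy":-0.85,"dz":0,"ax":0,"ay":0,"az":0},{"claw":-1,"dx":1,"dy":-0.85,"dz":0,"ax":0,"ay":0,"az":0},{"claw":-1,"dx":1,"dy":-0.85,"dz":0,"ax":0,"ay":0,"az":0},{"claw":-1,"dx":1,"dy":-0.85,"dz":0,"ax":0,"ay":0,"az":0},{"claw":-1,"dx":1,"dy":-0.85,"dz":0,"ax":0,"ay":0,"az":0},{"claw":-1,"dx":1,"dy":-0.85,"dz":0,"ax":0,"ay":0,"az":0},{"claw":-1,"dx":1,"dy":-0.85,"dz":0,"ax":0,"ay":0,"az":0},{"claw":-1,"dx":1,"dy":-0.85,"dz":0,"ax":0,"ay":0,"az":0}]'
python3 -m crank '[{"claw":-1,"dx":0.95,"dy":-0.8,"dz":0.3,"ax":0,"ay":0,"az":0},{"claw":-1,"dx":0.95,"dy":-0.8,"dz":0.3,"ax":0,"ay":0,"az":0},{"claw":-1,"dx":0.95,"dy":-0.8,"dz":0.3,"ax":0,"ay":0,"az":0},{"claw":-1,"dx":0.95,"dy":-0.8,"dz":0.3,"ax":0,"ay":0,"az":0},{"claw":-1,"dx":0.95,"dy":-0.8,"dz":0.3,"ax":0,"ay":0,"az":0},{"claw":-1,"dx":0.95,"dy":-0.8,"dz":0.3,"ax":0,"ay":0,"az":0},{"claw":-1,"dx":0.95,"dy":-0.8,"dz":0.3,"ax":0,"ay":0,"az":0},{"claw":-1,"dx":0.95,"dy":-0.8,"dz":0.3,"ax":0,"ay":0,"az":0}]'
python3 -m crank '[{"claw":-1,"dx":0,"dy":0,"dz":0,"ax":0,"ay":0,"az":-1},{"claw":-1,"dx":0,"dy":0,"dz":0,"ax":0,"ay":0,"az":-1},{"claw":-1,"dx":0,"dy":0,"dz":0,"ax":0,"ay":0,"az":-1},{"claw":-1,"dx":0,"dy":0,"dz":0,"ax":0,"ay":0,"az":-1},{"claw":-1,"dx":0,"dy":0,"dz":0,"ax":0,"ay":0,"az":-1},{"claw":-1,"dx":0,"dy":0,"dz":0,"ax":0,"ay":0,"az":-1},{"claw":-1,"dx":0,"dy":0,"dz":0,"ax":0,"ay":0,"az":-1},{"claw":-1,"dx":0,"dy":0,"dz":0,"ax":0,"ay":0,"az":-1}]'
python3 -c "
from h import *;s=r.read_state();print(s['joint_positions'].round(2),s['torque'].round(3));go([.6212,.2915,.06])"
```

```text
time: 1.53
ee_pos: [0.5, 0.0175, 0.3298]
eef_rot: [0.974, 0.225, 0.0, 0.0]
ft_force: [0.6, -0.6, 0.2]
width: 0.087
grip_force: 0.0
time: 2.2
ee_pos: [0.6211, 0.2895, 0.2565]
eef_rot: [0.974, 0.225, -0.0, 0.0]
ft_force: [0.5, -0.4, 0.7]
width: 0.087
grip_force: 0.0
time: 2.87
ee_pos: [0.6205, 0.288, 0.2572]
eef_rot: [0.797, 0.604, -0.0, 0.0]
ft_force: [0.1, 0.3, -0.2]
width: 0.0871
grip_force: 0.0
[ 0.04  0.6  -0.88  1.21  0.45  1.53 -1.03] [-0.072 -0.059 -0.028]
shift tool mm [  3.6  -0.2 197.2] in rows [ 0.12 -0.01  6.57]
```

```bash
python3 -m crank '[{"claw":-1,"dx":0.12,"dy":0,"dz":0.4,"ax":0,"ay":0,"az":-1},{"claw":-1,"dx":0,"dy":0,"dz":0.8,"ax":0,"ay":0,"az":-1},{"claw":-1,"dx":0,"dy":0,"dz":0.8,"ax":0,"ay":0,"az":-1},{"claw":-1,"dx":0,"dy":0,"dz":0.8,"ax":0,"ay":0,"az":-1},{"claw":-1,"dx":0,"dy":0,"dz":0.8,"ax":0,"ay":0,"az":0},{"claw":-1,"dx":0,"dy":0,"dz":0.4,"ax":0,"ay":0,"az":0},{"claw":-1,"dx":0,"dy":0,"dz":0,"ax":0,"ay":0,"az":0}]'
python3 -c "
from h import *;s=r.read_state();print(s['joint_positions'].round(2),s['torque'].round(3));go([.6212,.2915,.06])
cv2.imwrite('pics/s1.png',r.camera('side')['color'][150:350,150:400,::-1].repeat(2,0).repeat(2,1))"
```

```text
time: 3.45
ee_pos: [0.6204, 0.2904, 0.1343]
eef_rot: [0.656, 0.754, -0.002, -0.001]
ft_force: [0.4, 0.3, 0.2]
width: 0.0873
grip_force: 0.0
[ 0.08  0.71 -0.91  1.36  0.55  1.34 -0.69] [-0.013 -0.073  0.01 ]
shift tool mm [ 1.1  1.3 74.3] in rows [0.04 0.04 2.48]
```

View pics/s1.png

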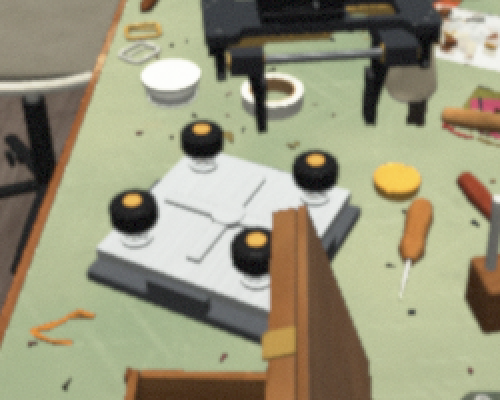

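The crop shows the open fingers straddling knob A (crop 316,170) from above, with no obstacle near them. I'll descend and grip.

```bash
python3 -m crank '[{"claw":-1,"dx":0.04,"dy":0.04,"dz":0.8,"ax":0,"ay":0,"az":0},{"claw":-1,"dx":0,"dy":0,"dz":0.8,"ax":0,"ay":0,"az":0},{"claw":-1,"dx":0,"dy":0,"dz":0.8,"ax":0,"ay":0,"az":0},{"claw":-1,"dx":0,"dy":0,"dz":0.08,"ax":0,"ay":0,"az":0},{"claw":-1,"dx":0,"dy":0,"dz":0,"ax":0,"ay":0,"az":0}]'
python3 -c "
from h import *;s=r.read_state();print(s['torque'].round(3));go([.6212,.2915,.06])"
python3 -m crank '[{"claw":1,"dx":0,"dy":0,"dz":0,"ax":0,"ay":0,"az":0},{"claw":1,"dx":0,"dy":0,"dz":0,"ax":0,"ay":0,"az":0},{"claw":1,"dx":0,"dy":0,"dz":0,"ax":0,"ay":0,"az":0},{"claw":1,"dx":0,"dy":0,"dz":0,"ax":0,"ay":0,"az":0},{"claw":1,"dx":0,"dy":0,"dz":0,"ax":0,"ay":0,"az":0},{"claw":1,"dx":0,"dy":0,"dz":0,"ax":0,"ay":0,"az":0}]' 50
python3 -c "
from h import *;s=r.read_state();print(s['torque'].round(3))"
```

```text
time: 3.92
ee_pos: [0.6226, 0.293, 0.0637]
eef_rot: [0.656, 0.755, -0.0, -0.0]
ft_force: [0.1, -0.6, 1.3]
width: 0.0869
grip_force: 0.0
[ 0.034 -0.155 -0.013]
shift tool mm [-1.3 -1.5  3.7] in rows [-0.04 -0.05  0.12]
time: 4.42
ee_pos: [0.6227, 0.293, 0.0636]
eef_rot: [0.656, 0.755, 0.0, 0.0]
ft_force: [-0.5, 0.4, -0.3]
width: 0.0553
grip_force: 0.0
[ 0.013 -0.161  0.035]
```

```bash
python3 -m crank '[{"claw":1,"dx":-0.04,"dy":-0.04,"dz":0.1,"ax":0,"ay":0,"az":0},{"claw":1,"dx":0,"dy":0,"dz":0,"ax":0,"ay":0,"az":0},{"claw":1,"dx":0,"dy":0,"dz":0,"ax":0,"ay":0,"az":0},{"claw":1,"dx":0,"dy":0,"dz":0,"ax":0,"ay":0,"az":0}]'
python3 -c "
from h import *;s=r.read_state();print(s['torque'].round(3))"
python3 -m crank '[{"claw":1,"dx":0,"dy":0,"dz":0,"ax":0,"ay":0,"az":0},{"claw":1,"dx":0,"dy":0,"dz":0,"ax":0,"ay":0,"az":0}]'
python3 -c "
from h import *;s=r.read_state();print(s['torque'].round(3))"
```

```text
time: 4.75
ee_pos: [0.6218, 0.2913, 0.0598]
eef_rot: [0.656, 0.755, 0.0, 0.0]
ft_force: [3.9, 0.2, -4.4]
width: 0.0407
grip_force: 50.0
[ 0.225 -0.877 -0.028]
time: 4.92
ee_pos: [0.6218, 0.2913, 0.0598]
eef_rot: [0.656, 0.755, -0.0, 0.0]
ft_force: [5.2, 1.3, -6.0]
width: 0.0403
grip_force: 50.0
[ 0.152 -1.107  0.002]
```

```bash
cat > t.py <<'E'
from h import *
s=r.read_state();R=Ro.from_quat(s["eef_rot"]).as_matrix()
print(">>> Mz",s["torque"][2].round(3),"cw yaw",round(-np.arctan2(R[1,0],R[0,0]),4),"q7",s["joint_positions"][6].round(2),"f",s["ft_force"].round(1),"g",s["grip_force"].round(1),"t",round(float(s["time"]),2))
E
python3 t.py
python3 -m crank '[{"claw":1,"dx":0,"dy":0,"dz":0,"ax":0,"ay":0,"az":1},{"claw":1,"dx":0,"dy":0,"dz":0,"ax":0,"ay":0,"az":1}]'|grep -v eef; python3 t.py
python3 -m crank '[{"claw":1,"dx":0,"dy":0,"dz":0.015,"ax":0,"ay":0,"az":0.5}]'|grep -v eef; python3 t.py
python3 -m crank '[{"claw":1,"dx":0,"dy":0,"dz":0,"ax":0,"ay":0,"az":0}]'|grep -v eef; python3 t.py
```

```text
time: 5.08
ee_pos: [0.6218, 0.2913, 0.0597]
ft_force: [6.7, 2.2, -9.5]
width: 0.0407
grip_force: 50.0
time: 5.17
ee_pos: [0.6218, 0.2913, 0.0593]
ft_force: [4.6, 0.5, -5.3]
width: 0.0406
grip_force: 50.0
time: 5.25
ee_pos: [0.6217, 0.2913, 0.0593]
ft_force: [6.5, 1.3, -6.9]
width: 0.0406
grip_force: 50.0Traceback (most recent call last):
  File "t.py", line 3, in <module>
    print(">>> Mz",s["torque"][2].round(3),"cw yaw",round(-np.arctan2(R[1,0],R[0,0]),4),"q7",s["joint_positions"][6].round(2),"f",s["ft_force"].round(1),"g",s["grip_force"].round(1),"t",round(float(s["time"]),2))
                                                                                                                                                             ^^^^^^^^^^^^^^^^^^^^^
AttributeError: 'float' object has no attribute 'round'
Traceback (most recent call last):
  File "t.py", line 3, in <module>
    print(">>> Mz",s["torque"][2].round(3),"cw yaw",round(-np.arctan2(R[1,0],R[0,0]),4),"q7",s["joint_positions"][6].round(2),"f",s["ft_force"].round(1),"g",s["grip_force"].round(1),"t",round(float(s["time"]
[... 576 characters left out ...]
                                                                                                         ^^^^^^^^^^^^^^^^^^^^^
AttributeError: 'float' object has no attribute 'round'
Traceback (most recent call last):
  File "t.py", line 3, in <module>
    print(">>> Mz",s["torque"][2].round(3),"cw yaw",round(-np.arctan2(R[1,0],R[0,0]),4),"q7",s["joint_positions"][6].round(2),"f",s["ft_force"].round(1),"g",s["grip_force"].round(1),"t",round(float(s["time"]),2))
                                                                                                                                                             ^^^^^^^^^^^^^^^^^^^^^
AttributeError: 'float' object has no attribute 'round'
```

```bash
sed -i 's/,"g".*"t"/,"z",s["ee_pos"][2].round(4),"t"/' t.py
python3 t.py
python3 -m crank '[{"claw":1,"dx":0,"dy":0,"dz":0.01,"ax":0,"ay":0,"az":0.5}]'>o; python3 t.py
python3 -m crank '[{"claw":1,"dx":0,"dy":0,"dz":0.01,"ax":0,"ay":0,"az":0.5}]'>o; python3 t.py
python3 -m crank '[{"claw":1,"dx":0,"dy":0,"dz":0.01,"ax":0,"ay":0,"az":0.5}]'>o; python3 t.py
python3 -m crank '[{"claw":1,"dx":0,"dy":0,"dz":0,"ax":0,"ay":0,"az":0}]'>o; python3 t.py
python3 -m crank '[{"claw":1,"dx":0,"dy":0,"dz":0,"ax":0,"ay":0,"az":0}]'>o; python3 t.py
```

```text
>>> Mz 0.379 cw yaw -1.4452 q7 -0.97 f [ 6.5  1.3 -6.9] z 0.0593 t 5.25
>>> Mz 0.385 cw yaw -1.3969 q7 -1.02 f [ 5.2  0.2 -6.4] z 0.0591 t 5.33
>>> Mz 0.389 cw yaw -1.342 q7 -1.07 f [ 4.3  0.4 -4.2] z 0.0588 t 5.42
>>> Mz 0.378 cw yaw -1.2892 q7 -1.12 f [ 4.3  0.8 -4.2] z 0.0585 t 5.5
>>> Mz 0.368 cw yaw -1.2885 q7 -1.12 f [ 5.9  0.3 -5. ] z 0.0585 t 5.58
>>> Mz 0.376 cw yaw -1.2916 q7 -1.12 f [ 4.9  1.4 -5.7] z 0.0585 t 5.67
```

```bash

python3 -m crank '[{"claw":1,"dx":0,"dy":0,"dz":0.015,"ax":0,"ay":0,"az":0.8}]'>o; python3 t.py
python3 -m crank '[{"claw":1,"dx":0,"dy":0,"dz":0.015,"ax":0,"ay":0,"az":0.8}]'>o; python3 t.py
python3 -m crank '[{"claw":1,"dx":0,"dy":0,"dz":0.015,"ax":0,"ay":0,"az":0.8}]'>o; python3 t.py
python3 -m crank '[{"claw":1,"dx":0,"dy":0,"dz":0,"ax":0,"ay":0,"az":0}]'>o; python3 t.py
```

```text
>>> Mz 0.372 cw yaw -1.2094 q7 -1.19 f [ 4.3  0.1 -5.6] z 0.0581 t 5.75
>>> Mz 0.342 cw yaw -1.1207 q7 -1.27 f [ 4.7 -0.3 -5. ] z 0.0576 t 5.83
>>> Mz 0.381 cw yaw -1.0365 q7 -1.35 f [ 6.1  0.1 -3.5] z 0.0572 t 5.92
>>> Mz 0.352 cw yaw -1.036 q7 -1.35 f [ 4.6  0.6 -4.6] z 0.0573 t 6.0
```

```bash

python3 -m crank '[{"claw":1,"dx":0,"dy":0,"dz":0.015,"ax":0,"ay":0,"az":0.8}]'>o; python3 t.py
python3 -m crank '[{"claw":1,"dx":0,"dy":0,"dz":0.01,"ax":0,"ay":0,"az":0.6}]'>o; python3 t.py
python3 -m crank '[{"claw":1,"dx":0,"dy":0,"dz":0,"ax":0,"ay":0,"az":0}]'>o; python3 t.py
```

```text
>>> Mz 0.462 cw yaw -0.9593 q7 -1.42 f [ 4.5 -1.  -3.5] z 0.057 t 6.08
>>> Mz 0.407 cw yaw -0.892 q7 -1.49 f [ 3.9 -0.3 -4. ] z 0.0567 t 6.17
>>> Mz 0.458 cw yaw -0.8927 q7 -1.48 f [ 5.4  0.3 -4.3] z 0.0567 t 6.25
```

```bash

for i in 1 2 3 4; do python3 -c "from bench import r; r.camera('top')"; python3 t.py; done
```

```text
>>> Mz 0.424 cw yaw -0.8962 q7 -1.48 f [ 4.5 -0.9 -3.6] z 0.0567 t 6.3
>>> Mz 0.41 cw yaw -0.8971 q7 -1.48 f [ 5.3 -0.2 -3.6] z 0.0567 t 6.35
>>> Mz 0.45 cw yaw -0.8972 q7 -1.48 f [ 5.1 -0.4 -4. ] z 0.0567 t 6.4
>>> Mz 0.367 cw yaw -0.8972 q7 -1.48 f [ 4.7 -0.9 -4.3] z 0.0567 t 6.45
```

```bash

python3 -m crank '[{"claw":1,"dx":0,"dy":0,"dz":0.01,"ax":0,"ay":0,"az":0.5},{"claw":1,"dx":0,"dy":0,"dz":0.01,"ax":0,"ay":0,"az":0.5}]'>o; python3 t.py
for i in 1 2 3 4 5 6; do python3 -c "from bench import r; r.camera('top')"; python3 t.py; done
```

```text
>>> Mz 0.423 cw yaw -0.7903 q7 -1.58 f [ 5.  -1.7 -1.4] z 0.0563 t 6.62
>>> Mz 0.414 cw yaw -0.786 q7 -1.58 f [ 5.  -0.9 -0.9] z 0.0563 t 6.67
>>> Mz 0.452 cw yaw -0.7908 q7 -1.58 f [ 4.4 -1.6 -1.9] z 0.0563 t 6.72
>>> Mz 0.5 cw yaw -0.7924 q7 -1.58 f [ 5.6 -1.2 -1.8] z 0.0563 t 6.77
>>> Mz 0.475 cw yaw -0.7924 q7 -1.58 f [ 4.4 -1.2 -1.6] z 0.0563 t 6.82
>>> Mz 0.538 cw yaw -0.792 q7 -1.58 f [ 5.2 -1.2 -1.6] z 0.0563 t 6.87
>>> Mz 0.454 cw yaw -0.7917 q7 -1.58 f [ 4.2 -1.9 -1.8] z 0.0563 t 6.92
```

```bash

python3 -m crank '[{"claw":-0.4,"dx":0,"dy":0,"dz":0,"ax":0,"ay":0,"az":0},{"claw":-0.4,"dx":0,"dy":0,"dz":0,"ax":0,"ay":0,"az":0},{"claw":-0.4,"dx":0,"dy":0,"dz":0,"ax":0,"ay":0,"az":0},{"claw":-0.4,"dx":0,"dy":0,"dz":0,"ax":0,"ay":0,"az":0},{"claw":-0.4,"dx":0,"dy":0,"dz":0,"ax":0,"ay":0,"az":0}]'; python3 t.py
python3 -m crank '[{"claw":-0.4,"dx":0,"dy":0,"dz":-0.8,"ax":0,"ay":0,"az":0},{"claw":-0.4,"dx":0,"dy":0,"dz":-0.8,"ax":0,"ay":0,"az":-1},{"claw":-0.4,"dx":0,"dy":0,"dz":-0.8,"ax":0,"ay":0,"az":-1},{"claw":-0.4,"dx":0,"dy":0,"dz":0,"ax":0,"ay":0,"az":-1},{"claw":-0.4,"dx":0,"dy":0,"dz":0,"ax":0,"ay":0,"az":-1},{"claw":-0.4,"dx":0,"dy":0,"dz":0,"ax":0,"ay":0,"az":-1},{"claw":-0.4,"dx":0,"dy":0,"dz":0,"ax":0,"ay":0,"az":-1},{"claw":-0.4,"dx":0,"dy":0,"dz":0,"ax":0,"ay":0,"az":-1}]'
python3 t.py
python3 -c "
from h import *; go([.4624,.2326,.06])"
```

```text
time: 7.33
ee_pos: [0.621, 0.292, 0.056]
eef_rot: [0.923, 0.385, -0.0, -0.0]
ft_force: [-0.0, -0.4, -0.5]
width: 0.0593
grip_force: 0.0
>>> Mz 0.031 cw yaw -0.7897 q7 -1.58 f [-0.  -0.4 -0.5] z 0.056 t 7.33
time: 8.0
ee_pos: [0.6212, 0.2918, 0.1281]
eef_rot: [0.722, 0.692, -0.0, -0.0]
ft_force: [-0.6, 0.1, -0.4]
width: 0.0607
grip_force: 0.0
>>> Mz 0.042 cw yaw -1.5276 q7 -0.87 f [-0.6  0.1 -0.4] z 0.1281 t 8.0
shift tool mm [ -66.  -156.1   68.2] in rows [-2.2  -5.2   2.27]
```

```bash

python3 -m crank '[{"claw":-0.4,"dx":-0.37,"dy":-0.87,"dz":0,"ax":0,"ay":0,"az":0},{"claw":-0.4,"dx":-0.37,"dy":-0.87,"dz":0,"ax":0,"ay":0,"az":0},{"claw":-0.4,"dx":-0.37,"dy":-0.87,"dz":0,"ax":0,"ay":0,"az":0},{"claw":-0.4,"dx":-0.37,"dy":-0.87,"dz":0,"ax":0,"ay":0,"az":0},{"claw":-0.4,"dx":-0.37,"dy":-0.87,"dz":0,"ax":0,"ay":0,"az":0},{"claw":-0.4,"dx":-0.37,"dy":-0.87,"dz":0,"ax":0,"ay":0,"az":0},{"claw":-0.4,"dx":0,"dy":0,"dz":0,"ax":0,"ay":0,"az":-1},{"claw":-0.4,"dx":0,"dy":0,"dz":0,"ax":0,"ay":0,"az":-1}]'
python3 -c "
from h import *; go([.4624,.2326,.06])"; python3 t.py
```

```text
time: 8.67
ee_pos: [0.4606, 0.232, 0.1283]
eef_rot: [0.646, 0.763, -0.001, 0.001]
ft_force: [0.7, -0.8, 0.0]
width: 0.0611
grip_force: 0.0
shift tool mm [ 0.5  1.8 68.3] in rows [0.02 0.06 2.28]
>>> Mz 0.019 cw yaw -1.7367 q7 -0.66 f [ 0.7 -0.8  0. ] z 0.1283 t 8.67
```

```bash

python3 -m crank '[{"claw":-0.4,"dx":0.02,"dy":0.03,"dz":0.8,"ax":0,"ay":0,"az":0},{"claw":-0.4,"dx":0,"dy":0,"dz":0.8,"ax":0,"ay":0,"az":0},{"claw":-0.4,"dx":0,"dy":0,"dz":0.7,"ax":0,"ay":0,"az":0},{"claw":-0.4,"dx":0,"dy":0,"dz":0,"ax":0,"ay":0,"az":0}]'
python3 t.py
python3 -m crank '[{"claw":1,"dx":0,"dy":0,"dz":0,"ax":0,"ay":0,"az":0},{"claw":1,"dx":0,"dy":0,"dz":0,"ax":0,"ay":0,"az":0},{"claw":1,"dx":0,"dy":0,"dz":0,"ax":0,"ay":0,"az":0},{"claw":1,"dx":0,"dy":0,"dz":0,"ax":0,"ay":0,"az":0},{"claw":1,"dx":0,"dy":0,"dz":0,"ax":0,"ay":0,"az":0},{"claw":1,"dx":0,"dy":0,"dz":0,"ax":0,"ay":0,"az":0}]'
python3 t.py
python3 -m crank '[{"claw":1,"dx":0,"dy":0,"dz":0,"ax":0,"ay":0,"az":1}]'>o; python3 t.py
python3 -m crank '[{"claw":1,"dx":0,"dy":0,"dz":0,"ax":0,"ay":0,"az":0.8}]'>o; python3 t.py
python3 -m crank '[{"claw":1,"dx":0,"dy":0,"dz":0.01,"ax":0,"ay":0,"az":0.5}]'>o; python3 t.py
for i in 1 2 3 ; do python3 -c "from bench import r; r.camera('top')"; python3 t.py; done
```

```text
time: 9.0
ee_pos: [0.4605, 0.2322, 0.0558]
eef_rot: [0.648, 0.762, -0.002, -0.001]
ft_force: [-0.3, -0.2, 0.1]
width: 0.0609
grip_force: 0.0
>>> Mz -0.035 cw yaw -1.7319 q7 -0.74 f [-0.3 -0.2  0.1] z 0.0558 t 9.0
time: 9.5
ee_pos: [0.4627, 0.2338, 0.0603]
eef_rot: [0.648, 0.762, 0.0, 0.0]
ft_force: [-4.1, -1.4, 7.6]
width: 0.0407
grip_force: 50.0
>>> Mz -0.022 cw yaw -1.7315 q7 -0.74 f [-4.1 -1.4  7.6] z 0.0603 t 9.5
>>> Mz 0.222 cw yaw -1.6285 q7 -0.83 f [-2.7 -2.   8. ] z 0.0602 t 9.58
>>> Mz 0.358 cw yaw -1.5386 q7 -0.91 f [-1.8 -0.6  2.2] z 0.0602 t 9.67
>>> Mz 0.32 cw yaw -1.4864 q7 -0.96 f [-2.3 -0.5  5.8] z 0.0598 t 9.75
>>> Mz 0.306 cw yaw -1.4843 q7 -0.96 f [-2.3  0.4  4.8] z 0.0598 t 9.8
>>> Mz 0.3 cw yaw -1.4901 q7 -0.96 f [-2.2 -0.8  6.5] z 0.0598 t 9.85
>>> Mz 0.291 cw yaw -1.4925 q7 -0.96 f [-1.9 -0.7  7.3] z 0.0598 t 9.9
```

```bash

python3 -m crank '[{"claw":1,"dx":0,"dy":0,"dz":0.01,"ax":0,"ay":0,"az":0.6}]'>o; python3 t.py
python3 -m crank '[{"claw":1,"dx":0,"dy":0,"dz":0.01,"ax":0,"ay":0,"az":0.6}]'>o; python3 t.py
python3 -m crank '[{"claw":1,"dx":0,"dy":0,"dz":0.01,"ax":0,"ay":0,"az":0.6}]'>o; python3 t.py
for i in 1 2 3 ; do python3 -c "from bench import r; r.camera('top')"; python3 t.py; done
```

```text
>>> Mz 0.304 cw yaw -1.4313 q7 -1.01 f [-2.6 -2.7  8.1] z 0.0595 t 9.98
>>> Mz 0.37 cw yaw -1.3649 q7 -1.07 f [-2.4 -1.6  9.8] z 0.0593 t 10.07
>>> Mz 0.358 cw yaw -1.3017 q7 -1.13 f [-2.5 -2.1 10.3] z 0.059 t 10.15
>>> Mz 0.374 cw yaw -1.2967 q7 -1.13 f [-2.2 -1.7  8.3] z 0.059 t 10.2
>>> Mz 0.339 cw yaw -1.3022 q7 -1.13 f [-2.4 -2.5  9.1] z 0.059 t 10.25
>>> Mz 0.404 cw yaw -1.3041 q7 -1.13 f [-2.2 -1.7  8.6] z 0.059 t 10.3
```

```bash

python3 -m crank '[{"claw":1,"dx":0,"dy":0,"dz":0.01,"ax":0,"ay":0,"az":0.5}]'>o; python3 t.py
python3 -m crank '[{"claw":1,"dx":0,"dy":0,"dz":0.01,"ax":0,"ay":0,"az":0.5}]'>o; python3 t.py
for i in 1 2 3 4 5; do python3 -c "from bench import r; r.camera('top')"; python3 t.py; done
```

```text
>>> Mz 0.412 cw yaw -1.2532 q7 -1.17 f [-3.3 -2.7 11.8] z 0.0588 t 10.38
>>> Mz 0.425 cw yaw -1.1978 q7 -1.23 f [-2.  -2.7 12.4] z 0.0586 t 10.47
>>> Mz 0.436 cw yaw -1.1935 q7 -1.23 f [-2.9 -2.5 10.7] z 0.0586 t 10.52
>>> Mz 0.409 cw yaw -1.1978 q7 -1.23 f [-2.3 -3.  10.7] z 0.0586 t 10.57
>>> Mz 0.407 cw yaw -1.1996 q7 -1.22 f [-2.1 -3.  11.3] z 0.0586 t 10.62
>>> Mz 0.393 cw yaw -1.2 q7 -1.22 f [-3.9 -1.7 11.2] z 0.0586 t 10.67
>>> Mz 0.385 cw yaw -1.2001 q7 -1.22 f [-3.4 -2.3 10.9] z 0.0586 t 10.72
```

```bash

python3 -m crank '[{"claw":-0.4,"dx":0,"dy":0,"dz":0,"ax":0,"ay":0,"az":0},{"claw":-0.4,"dx":0,"dy":0,"dz":0,"ax":0,"ay":0,"az":0},{"claw":-0.4,"dx":0,"dy":0,"dz":0,"ax":0,"ay":0,"az":0},{"claw":-0.4,"dx":0,"dy":0,"dz":0,"ax":0,"ay":0,"az":0}]'; python3 t.py
python3 -m crank '[{"claw":-0.4,"dx":0,"dy":0,"dz":-0.8,"ax":0,"ay":0,"az":0},{"claw":-0.4,"dx":0,"dy":0,"dz":-0.8,"ax":0,"ay":0,"az":-1},{"claw":-0.4,"dx":0,"dy":0,"dz":-0.7,"ax":0,"ay":0,"az":-1},{"claw":-0.4,"dx":0,"dy":0,"dz":0,"ax":0,"ay":0,"az":-1},{"claw":-0.4,"dx":0,"dy":0,"dz":0,"ax":0,"ay":0,"az":-1},{"claw":-0.4,"dx":0,"dy":0,"dz":0,"ax":0,"ay":0,"az":-1},{"claw":-0.4,"dx":0,"dy":0,"dz":0,"ax":0,"ay":0,"az":0}]'
python3 t.py
python3 -c "
from h import *; go([.5717,.1828,.06])"
```

```text
time: 11.05
ee_pos: [0.4626, 0.2334, 0.0573]
eef_rot: [0.826, 0.564, -0.0, 0.0]
ft_force: [0.7, 0.3, 0.1]
width: 0.0576
grip_force: 0.0
>>> Mz -0.026 cw yaw -1.1978 q7 -1.23 f [0.7 0.3 0.1] z 0.0573 t 11.05
time: 11.63
ee_pos: [0.4626, 0.2333, 0.1262]
eef_rot: [0.65, 0.76, -0.0, -0.0]
ft_force: [0.4, 0.1, 1.3]
width: 0.061
grip_force: 0.0
>>> Mz 0.03 cw yaw -1.726 q7 -0.67 f [0.4 0.1 1.3] z 0.1262 t 11.63
shift tool mm [-66.8 100.   66.2] in rows [-2.23  3.33  2.21]
```

```bash

python3 -m crank '[{"claw":-0.4,"dx":-0.56,"dy":0.83,"dz":0,"ax":0,"ay":0,"az":0},{"claw":-0.4,"dx":-0.56,"dy":0.83,"dz":0,"ax":0,"ay":0,"az":0},{"claw":-0.4,"dx":-0.56,"dy":0.83,"dz":0,"ax":0,"ay":0,"az":0},{"claw":-0.4,"dx":-0.56,"dy":0.83,"dz":0,"ax":0,"ay":0,"az":0},{"claw":-0.4,"dx":0,"dy":0,"dz":0,"ax":0,"ay":0,"az":0}]'>o
python3 -c "
from h import *; go([.5717,.1828,.06])"
python3 -m crank '[{"claw":-0.4,"dx":0,"dy":0,"dz":0.8,"ax":0,"ay":0,"az":0},{"claw":-0.4,"dx":0,"dy":0,"dz":0.8,"ax":0,"ay":0,"az":0},{"claw":-0.4,"dx":0,"dy":0,"dz":0.6,"ax":0,"ay":0,"az":0},{"claw":-0.4,"dx":0,"dy":0,"dz":0,"ax":0,"ay":0,"az":0}]'
python3 t.py
python3 -m crank '[{"claw":1,"dx":0,"dy":0,"dz":0,"ax":0,"ay":0,"az":0},{"claw":1,"dx":0,"dy":0,"dz":0,"ax":0,"ay":0,"az":0},{"claw":1,"dx":0,"dy":0,"dz":0,"ax":0,"ay":0,"az":0},{"claw":1,"dx":0,"dy":0,"dz":0,"ax":0,"ay":0,"az":0},{"claw":1,"dx":0,"dy":0,"dz":0,"ax":0,"ay":0,"az":0},{"claw":1,"dx":0,"dy":0,"dz":0,"ax":0,"ay":0,"az":0}]'
python3 t.py
python3 -m crank '[{"claw":1,"dx":0,"dy":0,"dz":0,"ax":0,"ay":0,"az":1}]'>o; python3 t.py
python3 -m crank '[{"claw":1,"dx":0,"dy":0,"dz":0,"ax":0,"ay":0,"az":0.7}]'>o; python3 t.py
for i in 1 2 3 ; do python3 -c "from bench import r; r.camera('top')"; python3 t.py; done
```

```text
shift tool mm [ 6.1 -3.3 65.3] in rows [ 0.2  -0.11  2.18]
time: 12.38
ee_pos: [0.569, 0.1808, 0.0564]
eef_rot: [0.653, 0.757, -0.002, -0.002]
ft_force: [-0.8, -0.9, -0.7]
width: 0.0613
grip_force: 0.0
>>> Mz -0.008 cw yaw -1.718 q7 -0.6 f [-0.8 -0.9 -0.7] z 0.0564 t 12.38
time: 12.88
ee_pos: [0.5719, 0.1822, 0.0614]
eef_rot: [0.652, 0.758, 0.001, 0.001]
ft_force: [-0.0, -0.8, 6.0]
width: 0.0407
grip_force: 50.0
>>> Mz -0.02 cw yaw -1.7206 q7 -0.59 f [-0.  -0.8  6. ] z 0.0614 t 12.88
>>> Mz 0.242 cw yaw -1.6177 q7 -0.69 f [-0.  -1.3  7.4] z 0.0614 t 12.97
>>> Mz 0.307 cw yaw -1.5381 q7 -0.76 f [ 1.1 -0.4  2.6] z 0.0613 t 13.05
>>> Mz 0.298 cw yaw -1.5339 q7 -0.76 f [ 0.1 -0.4  5.4] z 0.0612 t 13.1
>>> Mz 0.335 cw yaw -1.5418 q7 -0.76 f [ 1.2 -0.1  6.2] z 0.0612 t 13.15
>>> Mz 0.312 cw yaw -1.5451 q7 -0.75 f [1.1 0.5 6. ] z 0.0612 t 13.2
```

```bash

python3 -m crank '[{"claw":1,"dx":0,"dy":0,"dz":0.01,"ax":0,"ay":0,"az":0.5}]'>o; python3 t.py
python3 -m crank '[{"claw":1,"dx":0,"dy":0,"dz":0.01,"ax":0,"ay":0,"az":0.5}]'>o; python3 t.py
for i in 1 2 3 ; do python3 -c "from bench import r; r.camera('top')"; python3 t.py; done
python3 -m crank '[{"claw":1,"dx":0,"dy":0,"dz":0.01,"ax":0,"ay":0,"az":0.5}]'>o; python3 t.py
python3 -m crank '[{"claw":1,"dx":0,"dy":0,"dz":0.01,"ax":0,"ay":0,"az":0.5}]'>o; python3 t.py
for i in 1 2 3 ; do python3 -c "from bench import r; r.camera('top')"; python3 t.py; done
```

```text
>>> Mz 0.298 cw yaw -1.4946 q7 -0.8 f [ 0.  -1.3  9.1] z 0.061 t 13.28
>>> Mz 0.355 cw yaw -1.4393 q7 -0.85 f [-0.2 -0.1  8.2] z 0.0607 t 13.37
>>> Mz 0.267 cw yaw -1.4348 q7 -0.86 f [-0.3 -0.9  7.7] z 0.0606 t 13.42
>>> Mz 0.321 cw yaw -1.4393 q7 -0.85 f [-0.  -0.6  7.7] z 0.0607 t 13.47
>>> Mz 0.247 cw yaw -1.4409 q7 -0.85 f [-0.2 -0.2  7. ] z 0.0606 t 13.52
>>> Mz 0.303 cw yaw -1.3899 q7 -0.9 f [-1.4 -0.7  9. ] z 0.0604 t 13.6
>>> Mz 0.275 cw yaw -1.3345 q7 -0.95 f [-0.4 -0.7  7.8] z 0.0601 t 13.68
>>> Mz 0.277 cw yaw -1.3301 q7 -0.95 f [-0.8  0.2  8.2] z 0.0601 t 13.73
>>> Mz 0.353 cw yaw -1.3345 q7 -0.95 f [-0.6 -0.6  8.2] z 0.0601 t 13.78
>>> Mz 0.313 cw yaw -1.3362 q7 -0.95 f [-0.6 -0.1  8.1] z 0.0601 t 13.83
```

```bash

python3 -m crank '[{"claw":1,"dx":0,"dy":0,"dz":0.01,"ax":0,"ay":0,"az":0.5}]'>o; python3 t.py
python3 -m crank '[{"claw":1,"dx":0,"dy":0,"dz":0.01,"ax":0,"ay":0,"az":0.5}]'>o; python3 t.py
for i in 1 2 3 ; do python3 -c "from bench import r; r.camera('top')"; python3 t.py; done
python3 -m crank '[{"claw":1,"dx":0,"dy":0,"dz":0.01,"ax":0,"ay":0,"az":0.5}]'>o; python3 t.py
python3 -m crank '[{"claw":1,"dx":0,"dy":0,"dz":0.01,"ax":0,"ay":0,"az":0.5}]'>o; python3 t.py
for i in 1 2 3 ; do python3 -c "from bench import r; r.camera('top')"; python3 t.py; done
```

```text
>>> Mz 0.341 cw yaw -1.2851 q7 -0.99 f [ 0.  -0.9  9.9] z 0.0599 t 13.92
>>> Mz 0.274 cw yaw -1.2298 q7 -1.04 f [-0.5 -0.6  9.2] z 0.0596 t 14.0
>>> Mz 0.244 cw yaw -1.2255 q7 -1.05 f [-2.  -0.2  8.6] z 0.0596 t 14.05
>>> Mz 0.292 cw yaw -1.2299 q7 -1.04 f [-2.2  0.1  8. ] z 0.0596 t 14.1
>>> Mz 0.304 cw yaw -1.2314 q7 -1.04 f [-0.5 -1.   7.9] z 0.0596 t 14.15
>>> Mz 0.273 cw yaw -1.1805 q7 -1.09 f [-1.2 -1.1 10.2] z 0.0593 t 14.23
>>> Mz 0.315 cw yaw -1.1252 q7 -1.14 f [-1.7 -1.1 11.4] z 0.059 t 14.32
>>> Mz 0.341 cw yaw -1.1208 q7 -1.14 f [-1.  -1.1  9. ] z 0.059 t 14.37
>>> Mz 0.303 cw yaw -1.1251 q7 -1.14 f [ 0.4 -0.3 10.2] z 0.0591 t 14.42
>>> Mz 0.285 cw yaw -1.1268 q7 -1.14 f [-0.1 -1.   9.5] z 0.059 t 14.47
```

```bash

python3 -m crank '[{"claw":1,"dx":0,"dy":0,"dz":0.01,"ax":0,"ay":0,"az":0.5}]'>o; python3 t.py
python3 -m crank '[{"claw":1,"dx":0,"dy":0,"dz":0.01,"ax":0,"ay":0,"az":0.5}]'>o; python3 t.py
for i in 1 2 3 ; do python3 -c "from bench import r; r.camera('top')"; python3 t.py; done
python3 -m crank '[{"claw":1,"dx":0,"dy":0,"dz":0.01,"ax":0,"ay":0,"az":0.5}]'>o; python3 t.py
python3 -m crank '[{"claw":1,"dx":0,"dy":0,"dz":0.01,"ax":0,"ay":0,"az":0.5}]'>o; python3 t.py
for i in 1 2 3 ; do python3 -c "from bench import r; r.camera('top')"; python3 t.py; done
```

```text
>>> Mz 0.317 cw yaw -1.0758 q7 -1.18 f [-1.6 -2.2 11.2] z 0.0588 t 14.55
>>> Mz 0.312 cw yaw -1.0204 q7 -1.24 f [-1.6 -1.3 13. ] z 0.0586 t 14.63
>>> Mz 0.346 cw yaw -1.016 q7 -1.24 f [-2.5 -0.3 10.5] z 0.0586 t 14.68
>>> Mz 0.35 cw yaw -1.0205 q7 -1.24 f [-1.6 -0.7 11.6] z 0.0586 t 14.73
>>> Mz 0.314 cw yaw -1.0221 q7 -1.23 f [-2.2 -1.8 11.8] z 0.0586 t 14.78
>>> Mz 0.355 cw yaw -0.9711 q7 -1.28 f [-2.7 -1.7 14. ] z 0.0584 t 14.87
>>> Mz 0.403 cw yaw -0.9157 q7 -1.33 f [-2.5 -1.9 13.7] z 0.0582 t 14.95
>>> Mz 0.351 cw yaw -0.9113 q7 -1.34 f [-1.9 -0.9 13.3] z 0.0582 t 15.0
>>> Mz 0.395 cw yaw -0.9158 q7 -1.33 f [-2.3 -2.1 12.5] z 0.0582 t 15.05
>>> Mz 0.365 cw yaw -0.9175 q7 -1.33 f [-2.7 -2.  13.1] z 0.0582 t 15.1
```

```bash

python3 -m crank '[{"claw":1,"dx":0,"dy":0,"dz":0.01,"ax":0,"ay":0,"az":0.7}]'>o; python3 t.py
for i in 1 2 3 4; do python3 -c "from bench import r; r.camera('top')"; python3 t.py; done
python3 -m crank '[{"claw":-0.4,"dx":0,"dy":0,"dz":0,"ax":0,"ay":0,"az":0},{"claw":-0.4,"dx":0,"dy":0,"dz":0,"ax":0,"ay":0,"az":0},{"claw":-0.4,"dx":0,"dy":0,"dz":0,"ax":0,"ay":0,"az":0},{"claw":-0.4,"dx":0,"dy":0,"dz":0,"ax":0,"ay":0,"az":0}]'>o; python3 t.py
python3 -m crank '[{"claw":-0.4,"dx":0,"dy":0,"dz":-0.8,"ax":0,"ay":0,"az":0},{"claw":-0.4,"dx":0,"dy":0,"dz":-0.8,"ax":0,"ay":0,"az":-1},{"claw":-0.4,"dx":0,"dy":0,"dz":-0.7,"ax":0,"ay":0,"az":-1},{"claw":-0.4,"dx":0,"dy":0,"dz":0,"ax":0,"ay":0,"az":-1},{"claw":-0.4,"dx":0,"dy":0,"dz":0,"ax":0,"ay":0,"az":-1},{"claw":-0.4,"dx":0,"dy":0,"dz":0,"ax":0,"ay":0,"az":-1},{"claw":-0.4,"dx":0,"dy":0,"dz":0,"ax":0,"ay":0,"az":-1},{"claw":-0.4,"dx":0,"dy":0,"dz":0,"ax":0,"ay":0,"az":-1}]'
python3 t.py
python3 -c "
from h import *; go([.512,.342,.06])"
```

```text
>>> Mz 0.397 cw yaw -0.8458 q7 -1.4 f [-2.8 -1.6 14.4] z 0.058 t 15.18
>>> Mz 0.416 cw yaw -0.8367 q7 -1.4 f [-3.  -1.3 13.7] z 0.0579 t 15.23
>>> Mz 0.37 cw yaw -0.8419 q7 -1.4 f [-2.8 -0.9 13.1] z 0.0579 t 15.28
>>> Mz 0.413 cw yaw -0.844 q7 -1.4 f [-3.  -2.1 13.3] z 0.058 t 15.33
>>> Mz 0.382 cw yaw -0.8447 q7 -1.4 f [-2.2 -2.1 13. ] z 0.0579 t 15.38
>>> Mz 0.032 cw yaw -0.8421 q7 -1.4 f [ 0.  -0.2 -0.3] z 0.056 t 15.72
time: 16.38
ee_pos: [0.571, 0.1817, 0.1251]
eef_rot: [0.704, 0.71, -0.0, -0.0]
ft_force: [0.6, -0.6, -0.1]
width: 0.0608
grip_force: 0.0
>>> Mz -0.02 cw yaw -1.5801 q7 -0.67 f [ 0.6 -0.6 -0.1] z 0.1251 t 16.38
shift tool mm [160.8 -57.5  65.1] in rows [ 5.36 -1.92  2.17]
```

```bash

python3 -m crank '[{"claw":-0.4,"dx":0.89,"dy":-0.32,"dz":0,"ax":0,"ay":0,"az":0},{"claw":-0.4,"dx":0.89,"dy":-0.32,"dz":0,"ax":0,"ay":0,"az":0},{"claw":-0.4,"dx":0.89,"dy":-0.32,"dz":0,"ax":0,"ay":0,"az":0},{"claw":-0.4,"dx":0.89,"dy":-0.32,"dz":0,"ax":0,"ay":0,"az":0},{"claw":-0.4,"dx":0.89,"dy":-0.32,"dz":0,"ax":0,"ay":0,"az":0},{"claw":-0.4,"dx":0.89,"dy":-0.32,"dz":0,"ax":0,"ay":0,"az":0},{"claw":-0.4,"dx":0,"dy":0,"dz":0,"ax":0,"ay":0,"az":-1},{"claw":-0.4,"dx":0,"dy":0,"dz":0,"ax":0,"ay":0,"az":0}]'>o
python3 -c "
from h import *; go([.512,.342,.06])"
python3 -m crank '[{"claw":-0.4,"dx":0,"dy":0,"dz":0.8,"ax":0,"ay":0,"az":0},{"claw":-0.4,"dx":0,"dy":0,"dz":0.8,"ax":0,"ay":0,"az":0},{"claw":-0.4,"dx":0,"dy":0,"dz":0.5,"ax":0,"ay":0,"az":0},{"claw":-0.4,"dx":0,"dy":0,"dz":0,"ax":0,"ay":0,"az":0}]'
python3 t.py
python3 -m crank '[{"claw":1,"dx":0,"dy":0,"dz":0,"ax":0,"ay":0,"az":0},{"claw":1,"dx":0,"dy":0,"dz":0,"ax":0,"ay":0,"az":0},{"claw":1,"dx":0,"dy":0,"dz":0,"ax":0,"ay":0,"az":0},{"claw":1,"dx":0,"dy":0,"dz":0,"ax":0,"ay":0,"az":0},{"claw":1,"dx":0,"dy":0,"dz":0,"ax":0,"ay":0,"az":0},{"claw":1,"dx":0,"dy":0,"dz":0,"ax":0,"ay":0,"az":0}]'
python3 t.py
python3 -m crank '[{"claw":1,"dx":0,"dy":0,"dz":0,"ax":0,"ay":0,"az":1}]'>o; python3 t.py
python3 -m crank '[{"claw":1,"dx":0,"dy":0,"dz":0,"ax":0,"ay":0,"az":0.7}]'>o; python3 t.py
for i in 1 2 3 ; do python3 -c "from bench import r; r.camera('top')"; python3 t.py; done
```

```text
shift tool mm [-1.9  0.3 65.1] in rows [-0.06  0.01  2.17]
time: 17.38
ee_pos: [0.5122, 0.3393, 0.0588]
eef_rot: [0.669, 0.743, -0.003, -0.0]
ft_force: [0.4, -0.7, -0.2]
width: 0.061
grip_force: 0.0
>>> Mz 0.037 cw yaw -1.6761 q7 -0.92 f [ 0.4 -0.7 -0.2] z 0.0588 t 17.38
time: 17.88
ee_pos: [0.513, 0.3423, 0.0636]
eef_rot: [0.668, 0.744, 0.0, 0.0]
ft_force: [-2.8, -1.9, 5.5]
width: 0.041
grip_force: 50.0
>>> Mz 0.019 cw yaw -1.6792 q7 -0.92 f [-2.8 -1.9  5.5] z 0.0636 t 17.88
>>> Mz 0.267 cw yaw -1.5761 q7 -1.01 f [-2.5 -3.   5.5] z 0.0636 t 17.97
>>> Mz 0.313 cw yaw -1.4965 q7 -1.08 f [-1.2 -1.2  2.5] z 0.0635 t 18.05
>>> Mz 0.317 cw yaw -1.4923 q7 -1.09 f [-2.   0.1  3.8] z 0.0635 t 18.1
>>> Mz 0.325 cw yaw -1.5002 q7 -1.08 f [-2.5 -1.6  6.5] z 0.0634 t 18.15
>>> Mz 0.318 cw yaw -1.5035 q7 -1.08 f [-2.4 -2.1  7.5] z 0.0634 t 18.2
```

```bash

python3 -m crank '[{"claw":1,"dx":0,"dy":0,"dz":0.01,"ax":0,"ay":0,"az":0.5}]'>o; python3 t.py
python3 -m crank '[{"claw":1,"dx":0,"dy":0,"dz":0.01,"ax":0,"ay":0,"az":0.5}]'>o; python3 t.py
for i in 1 2 3 ; do python3 -c "from bench import r; r.camera('top')"; python3 t.py; done
python3 -m crank '[{"claw":1,"dx":0,"dy":0,"dz":0.01,"ax":0,"ay":0,"az":0.5}]'>o; python3 t.py
for i in 1 2 3 ; do python3 -c "from bench import r; r.camera('top')"; python3 t.py; done
```

```text
>>> Mz 0.319 cw yaw -1.453 q7 -1.12 f [-2.8 -2.5  7.7] z 0.0631 t 18.28
>>> Mz 0.335 cw yaw -1.3976 q7 -1.17 f [-2.1 -2.4  8.1] z 0.0628 t 18.37
>>> Mz 0.309 cw yaw -1.3933 q7 -1.18 f [-2.9 -1.5  7.1] z 0.0628 t 18.42
>>> Mz 0.313 cw yaw -1.3976 q7 -1.17 f [-3.2 -1.8  6.7] z 0.0628 t 18.47
>>> Mz 0.25 cw yaw -1.3993 q7 -1.17 f [-3.  -2.   6.2] z 0.0628 t 18.52
>>> Mz 0.325 cw yaw -1.3482 q7 -1.22 f [-2.3 -2.9  8.3] z 0.0626 t 18.6
>>> Mz 0.271 cw yaw -1.3417 q7 -1.22 f [-3.  -1.9  7.7] z 0.0626 t 18.65
>>> Mz 0.339 cw yaw -1.3455 q7 -1.22 f [-3.2 -1.   7.6] z 0.0625 t 18.7
>>> Mz 0.26 cw yaw -1.347 q7 -1.22 f [-1.2 -3.   7.1] z 0.0626 t 18.75
```

Loose so far (still torque ≈0.30).

```bash

python3 -m crank '[{"claw":1,"dx":0,"dy":0,"dz":0.01,"ax":0,"ay":0,"az":0.5}]'>o; python3 t.py
python3 -m crank '[{"claw":1,"dx":0,"dy":0,"dz":0.01,"ax":0,"ay":0,"az":0.5}]'>o; python3 t.py
for i in 1 2 3 ; do python3 -c "from bench import r; r.camera('top')"; python3 t.py; done
python3 -m crank '[{"claw":1,"dx":0,"dy":0,"dz":0.01,"ax":0,"ay":0,"az":0.5}]'>o; python3 t.py
python3 -m crank '[{"claw":1,"dx":0,"dy":0,"dz":0.01,"ax":0,"ay":0,"az":0.5}]'>o; python3 t.py
for i in 1 2 3 ; do python3 -c "from bench import r; r.camera('top')"; python3 t.py; done
```

```text
>>> Mz 0.317 cw yaw -1.2959 q7 -1.27 f [-2.5 -1.9  8.6] z 0.0623 t 18.83
>>> Mz 0.332 cw yaw -1.2405 q7 -1.32 f [-3.2 -3.7 10.9] z 0.062 t 18.92
>>> Mz 0.357 cw yaw -1.2362 q7 -1.32 f [-2.2 -2.   8.7] z 0.0621 t 18.97
>>> Mz 0.284 cw yaw -1.2405 q7 -1.32 f [-3.4 -3.5  8. ] z 0.0621 t 19.02
>>> Mz 0.269 cw yaw -1.2422 q7 -1.32 f [-2.6 -2.3  8.3] z 0.0621 t 19.07
>>> Mz 0.305 cw yaw -1.1912 q7 -1.36 f [-3.2 -3.  11.3] z 0.0618 t 19.15
>>> Mz 0.344 cw yaw -1.1357 q7 -1.41 f [-3.1 -3.1 11.8] z 0.0616 t 19.23
>>> Mz 0.308 cw yaw -1.1314 q7 -1.42 f [-3.2 -2.8 10.3] z 0.0616 t 19.28
>>> Mz 0.349 cw yaw -1.1359 q7 -1.41 f [-3.1 -3.2 11. ] z 0.0616 t 19.33
>>> Mz 0.347 cw yaw -1.1375 q7 -1.41 f [-2.8 -3.1 10.5] z 0.0616 t 19.38
```

```bash

python3 -m crank '[{"claw":1,"dx":0,"dy":0,"dz":0.01,"ax":0,"ay":0,"az":0.5}]'>o; python3 t.py
python3 -m crank '[{"claw":1,"dx":0,"dy":0,"dz":0.01,"ax":0,"ay":0,"az":0.5}]'>o; python3 t.py
for i in 1 2 3 4 5; do python3 -c "from bench import r; r.camera('top')"; python3 t.py; done
```

```text
>>> Mz 0.305 cw yaw -1.0865 q7 -1.46 f [-3.3 -2.9 13. ] z 0.0614 t 19.47
>>> Mz 0.469 cw yaw -1.031 q7 -1.51 f [-3.9 -4.6 13.8] z 0.0612 t 19.55
>>> Mz 0.391 cw yaw -1.0267 q7 -1.51 f [-3.7 -3.4 11.6] z 0.0612 t 19.6
>>> Mz 0.39 cw yaw -1.0312 q7 -1.51 f [-2.2 -3.  11.4] z 0.0612 t 19.65
>>> Mz 0.358 cw yaw -1.0328 q7 -1.51 f [-3.6 -3.2 12.2] z 0.0612 t 19.7
>>> Mz 0.371 cw yaw -1.0333 q7 -1.51 f [-3.3 -3.4 12.2] z 0.0612 t 19.75
>>> Mz 0.425 cw yaw -1.0333 q7 -1.51 f [-2.8 -3.7 13. ] z 0.0612 t 19.8
```

```bash

python3 -m crank '[{"claw":-0.4,"dx":0,"dy":0,"dz":0,"ax":0,"ay":0,"az":0},{"claw":-0.4,"dx":0,"dy":0,"dz":0,"ax":0,"ay":0,"az":0},{"claw":-0.4,"dx":0,"dy":0,"dz":0,"ax":0,"ay":0,"az":0},{"claw":-0.4,"dx":0,"dy":0,"dz":0,"ax":0,"ay":0,"az":0}]'>o; python3 t.py
python3 -m crank '[{"claw":-0.4,"dx":0,"dy":0,"dz":-0.8,"ax":0,"ay":0,"az":0},{"claw":-0.4,"dx":0,"dy":0,"dz":-0.8,"ax":0,"ay":0,"az":-1},{"claw":-0.4,"dx":0,"dy":0,"dz":-0.6,"ax":0,"ay":0,"az":-1},{"claw":-0.4,"dx":0,"dy":0,"dz":0,"ax":0,"ay":0,"az":-1},{"claw":-0.4,"dx":0,"dy":0,"dz":0,"ax":0,"ay":0,"az":-1},{"claw":-0.4,"dx":0,"dy":0,"dz":0,"ax":0,"ay":0,"az":-1},{"claw":-0.4,"dx":0,"dy":0,"dz":0,"ax":0,"ay":0,"az":0}]'
python3 t.py
python3 -c "
from h import *; go([.6218,.2915,.06])"
```

```text
>>> Mz 0.072 cw yaw -1.0307 q7 -1.51 f [-0.4  0.4  0.3] z 0.0595 t 20.13
time: 20.72
ee_pos: [0.513, 0.3417, 0.1255]
eef_rot: [0.711, 0.703, -0.0, -0.0]
ft_force: [-0.4, 0.7, -0.1]
width: 0.0606
grip_force: 0.0
>>> Mz 0.011 cw yaw -1.5587 q7 -0.98 f [-0.4  0.7 -0.1] z 0.1255 t 20.72
shift tool mm [-48.9 109.4  65.5] in rows [-1.63  3.65  2.18]
```

```bash

python3 -m crank '[{"claw":-0.4,"dx":-0.4,"dy":0.9,"dz":0,"ax":0,"ay":0,"az":0},{"claw":-0.4,"dx":-0.4,"dy":0.9,"dz":0,"ax":0,"ay":0,"az":0},{"claw":-0.4,"dx":-0.4,"dy":0.9,"dz":0,"ax":0,"ay":0,"az":0},{"claw":-0.4,"dx":-0.4,"dy":0.9,"dz":0,"ax":0,"ay":0,"az":0},{"claw":-0.4,"dx":0,"dy":0,"dz":0,"ax":0,"ay":0,"az":0}]'>o
python3 -c "
from h import *; go([.6218,.2915,.06])"
python3 -m crank '[{"claw":-0.4,"dx":0,"dy":0,"dz":0.8,"ax":0,"ay":0,"az":0},{"claw":-0.4,"dx":0,"dy":0,"dz":0.8,"ax":0,"ay":0,"az":0},{"claw":-0.4,"dx":0,"dy":0,"dz":0.55,"ax":0,"ay":0,"az":0},{"claw":-0.4,"dx":0,"dy":0,"dz":0,"ax":0,"ay":0,"az":0}]'
python3 t.py
python3 -m crank '[{"claw":1,"dx":0,"dy":0,"dz":0,"ax":0,"ay":0,"az":0},{"claw":1,"dx":0,"dy":0,"dz":0,"ax":0,"ay":0,"az":0},{"claw":1,"dx":0,"dy":0,"dz":0,"ax":0,"ay":0,"az":0},{"claw":1,"dx":0,"dy":0,"dz":0,"ax":0,"ay":0,"az":0},{"claw":1,"dx":0,"dy":0,"dz":0,"ax":0,"ay":0,"az":0},{"claw":1,"dx":0,"dy":0,"dz":0,"ax":0,"ay":0,"az":0}]' 60
python3 t.py
python3 -m crank '[{"claw":1,"dx":0,"dy":0,"dz":0,"ax":0,"ay":0,"az":1}]'>o; python3 t.py
python3 -m crank '[{"claw":1,"dx":0,"dy":0,"dz":0,"ax":0,"ay":0,"az":0.8}]'>o; python3 t.py
for i in 1 2 3 4; do python3 -c "from bench import r; r.camera('top')"; python3 t.py; done
```

```text
shift tool mm [ 4.8 -4.  64.5] in rows [ 0.16 -0.13  2.15]
time: 21.47
ee_pos: [0.6182, 0.2907, 0.0569]
eef_rot: [0.714, 0.7, -0.003, -0.001]
ft_force: [-1.3, -0.8, -0.7]
width: 0.0606
grip_force: 0.0
>>> Mz -0.006 cw yaw -1.5517 q7 -0.86 f [-1.3 -0.8 -0.7] z 0.0569 t 21.47
time: 21.97
ee_pos: [0.6218, 0.2925, 0.0629]
eef_rot: [0.714, 0.701, 0.002, 0.001]
ft_force: [5.2, 0.5, 3.6]
width: 0.0411
grip_force: 60.0
>>> Mz 0.045 cw yaw -1.5526 q7 -0.86 f [5.2 0.5 3.6] z 0.0629 t 21.97
>>> Mz 0.214 cw yaw -1.4495 q7 -0.95 f [ 6.  -0.1  3.4] z 0.0629 t 22.05
>>> Mz 0.453 cw yaw -1.3597 q7 -1.04 f [6.2 0.8 2.1] z 0.0629 t 22.13
>>> Mz 0.474 cw yaw -1.3537 q7 -1.04 f [6.2 0.8 1.2] z 0.0628 t 22.18
>>> Mz 0.439 cw yaw -1.361 q7 -1.04 f [6.7 1.4 1.3] z 0.0628 t 22.23
>>> Mz 0.39 cw yaw -1.3638 q7 -1.03 f [6.5 1.5 3.1] z 0.0628 t 22.28
>>> Mz 0.443 cw yaw -1.3645 q7 -1.03 f [5.7 1.5 3.1] z 0.0628 t 22.33
```

```bash

python3 -m crank '[{"claw":1,"dx":0,"dy":0,"dz":0.01,"ax":0,"ay":0,"az":0.6}]'>o; python3 t.py
python3 -m crank '[{"claw":1,"dx":0,"dy":0,"dz":0.01,"ax":0,"ay":0,"az":0.6}]'>o; python3 t.py
python3 -m crank '[{"claw":1,"dx":0,"dy":0,"dz":0.01,"ax":0,"ay":0,"az":0.6}]'>o; python3 t.py
for i in 1 2 3 4; do python3 -c "from bench import r; r.camera('top')"; python3 t.py; done
```

```text
>>> Mz 0.442 cw yaw -1.3028 q7 -1.09 f [7.1 0.5 3.5] z 0.0626 t 22.42
>>> Mz 0.51 cw yaw -1.2364 q7 -1.15 f [6.8 0.8 4.1] z 0.0624 t 22.5
>>> Mz 0.51 cw yaw -1.1731 q7 -1.21 f [6.4 1.7 4.2] z 0.0622 t 22.58
>>> Mz 0.588 cw yaw -1.1683 q7 -1.21 f [5.7 0.  3.4] z 0.0621 t 22.63
>>> Mz 0.552 cw yaw -1.1735 q7 -1.21 f [6.8 1.3 4. ] z 0.0621 t 22.68
>>> Mz 0.477 cw yaw -1.1755 q7 -1.21 f [6.6 1.3 3.8] z 0.0622 t 22.73
>>> Mz 0.5 cw yaw -1.1761 q7 -1.21 f [6.1 0.1 3.4] z 0.0621 t 22.78
```

```bash

python3 -m crank '[{"claw":1,"dx":0,"dy":0,"dz":0.01,"ax":0,"ay":0,"az":0.6}]'>o; python3 t.py
python3 -m crank '[{"claw":1,"dx":0,"dy":0,"dz":0.01,"ax":0,"ay":0,"az":0.6}]'>o; python3 t.py
python3 -m crank '[{"claw":1,"dx":0,"dy":0,"dz":0.01,"ax":0,"ay":0,"az":0.6}]'>o; python3 t.py
for i in 1 2 3 4; do python3 -c "from bench import r; r.camera('top')"; python3 t.py; done
```

```text
>>> Mz 0.557 cw yaw -1.1144 q7 -1.26 f [ 6.6 -0.5  5.3] z 0.062 t 22.87
>>> Mz 0.606 cw yaw -1.0478 q7 -1.32 f [ 6.6 -0.8  5.4] z 0.0617 t 22.95
>>> Mz 0.596 cw yaw -0.9846 q7 -1.38 f [ 7.6 -0.1  5.6] z 0.0615 t 23.03
>>> Mz 0.54 cw yaw -0.9797 q7 -1.39 f [6.8 0.4 4.9] z 0.0614 t 23.08
>>> Mz 0.559 cw yaw -0.985 q7 -1.38 f [ 6.5 -0.   5.7] z 0.0614 t 23.13
>>> Mz 0.649 cw yaw -0.9871 q7 -1.38 f [ 6.5 -0.1  4.5] z 0.0615 t 23.18
>>> Mz 0.66 cw yaw -0.9876 q7 -1.38 f [6.4 0.2 5.1] z 0.0615 t 23.23
```

```bash

python3 -m crank '[{"claw":-0.4,"dx":0,"dy":0,"dz":0,"ax":0,"ay":0,"az":0},{"claw":-0.4,"dx":0,"dy":0,"dz":0,"ax":0,"ay":0,"az":0},{"claw":-0.4,"dx":0,"dy":0,"dz":0,"ax":0,"ay":0,"az":0},{"claw":-0.4,"dx":0,"dy":0,"dz":0,"ax":0,"ay":0,"az":0}]'>o; python3 t.py
python3 -m crank '[{"claw":-0.4,"dx":0,"dy":0,"dz":-0.8,"ax":0,"ay":0,"az":0},{"claw":-0.4,"dx":0,"dy":0,"dz":-0.8,"ax":0,"ay":0,"az":-1},{"claw":-0.4,"dx":0,"dy":0,"dz":-0.6,"ax":0,"ay":0,"az":-1},{"claw":-0.4,"dx":0,"dy":0,"dz":0,"ax":0,"ay":0,"az":-1},{"claw":-0.4,"dx":0,"dy":0,"dz":0,"ax":0,"ay":0,"az":-1},{"claw":-0.4,"dx":0,"dy":0,"dz":0,"ax":0,"ay":0,"az":-1},{"claw":-0.4,"dx":0,"dy":0,"dz":0,"ax":0,"ay":0,"az":0}]'
python3 t.py
python3 -c "
from h import *; go([.4628,.2336,.06])"
```

```text
>>> Mz 0.004 cw yaw -0.9881 q7 -1.38 f [-0.2  0.   0.7] z 0.0592 t 23.57
time: 24.15
ee_pos: [0.6198, 0.2919, 0.1251]
eef_rot: [0.726, 0.688, -0.0, -0.0]
ft_force: [0.8, -0.3, 0.1]
width: 0.0608
grip_force: 0.0
>>> Mz -0.036 cw yaw -1.5164 q7 -0.86 f [ 0.8 -0.3  0.1] z 0.1251 t 24.15
shift tool mm [ -66.7 -153.5   65.2] in rows [-2.22 -5.12  2.17]
```

```bash

python3 -m crank '[{"claw":-0.4,"dx":-0.37,"dy":-0.86,"dz":0,"ax":0,"ay":0,"az":0},{"claw":-0.4,"dx":-0.37,"dy":-0.86,"dz":0,"ax":0,"ay":0,"az":0},{"claw":-0.4,"dx":-0.37,"dy":-0.86,"dz":0,"ax":0,"ay":0,"az":0},{"claw":-0.4,"dx":-0.37,"dy":-0.86,"dz":0,"ax":0,"ay":0,"az":0},{"claw":-0.4,"dx":-0.37,"dy":-0.86,"dz":0,"ax":0,"ay":0,"az":0},{"claw":-0.4,"dx":-0.37,"dy":-0.86,"dz":0,"ax":0,"ay":0,"az":0},{"claw":-0.4,"dx":0,"dy":0,"dz":0,"ax":0,"ay":0,"az":0}]'>o
python3 -c "
from h import *; go([.4628,.2336,.06])"
python3 -m crank '[{"claw":-0.4,"dx":0,"dy":0,"dz":0.8,"ax":0,"ay":0,"az":0},{"claw":-0.4,"dx":0,"dy":0,"dz":0.8,"ax":0,"ay":0,"az":0},{"claw":-0.4,"dx":0,"dy":0,"dz":0.55,"ax":0,"ay":0,"az":0},{"claw":-0.4,"dx":0,"dy":0,"dz":0,"ax":0,"ay":0,"az":0}]'
python3 t.py
python3 -m crank '[{"claw":1,"dx":0,"dy":0,"dz":0,"ax":0,"ay":0,"az":0},{"claw":1,"dx":0,"dy":0,"dz":0,"ax":0,"ay":0,"az":0},{"claw":1,"dx":0,"dy":0,"dz":0,"ax":0,"ay":0,"az":0},{"claw":1,"dx":0,"dy":0,"dz":0,"ax":0,"ay":0,"az":0},{"claw":1,"dx":0,"dy":0,"dz":0,"ax":0,"ay":0,"az":0},{"claw":1,"dx":0,"dy":0,"dz":0,"ax":0,"ay":0,"az":0}]' 60
python3 t.py
python3 -m crank '[{"claw":1,"dx":0,"dy":0,"dz":0,"ax":0,"ay":0,"az":1}]'>o; python3 t.py
python3 -m crank '[{"claw":1,"dx":0,"dy":0,"dz":0,"ax":0,"ay":0,"az":0.8}]'>o; python3 t.py
for i in 1 2 3 4; do python3 -c "from bench import r; r.camera('top')"; python3 t.py; done
```

```text
shift tool mm [ 0.8  5.9 64.5] in rows [0.03 0.2  2.15]
time: 25.07
ee_pos: [0.4599, 0.2336, 0.058]
eef_rot: [0.729, 0.685, -0.002, -0.001]
ft_force: [-1.4, -0.5, -0.6]
width: 0.061
grip_force: 0.0
>>> Mz -0.037 cw yaw -1.5082 q7 -0.93 f [-1.4 -0.5 -0.6] z 0.058 t 25.07
time: 25.57
ee_pos: [0.4629, 0.2351, 0.062]
eef_rot: [0.728, 0.686, 0.001, 0.001]
ft_force: [3.5, 0.2, 6.2]
width: 0.0405
grip_force: 60.0
>>> Mz 0.002 cw yaw -1.5109 q7 -0.92 f [3.5 0.2 6.2] z 0.062 t 25.57
>>> Mz 0.298 cw yaw -1.408 q7 -1.02 f [ 4.5 -1.   4.3] z 0.062 t 25.65
>>> Mz 0.431 cw yaw -1.3181 q7 -1.1 f [ 5.8 -0.7  4. ] z 0.062 t 25.73
>>> Mz 0.454 cw yaw -1.312 q7 -1.1 f [4.7 1.  3.8] z 0.062 t 25.78
>>> Mz 0.423 cw yaw -1.3194 q7 -1.1 f [4.7 0.5 4.7] z 0.062 t 25.83
>>> Mz 0.508 cw yaw -1.3221 q7 -1.1 f [ 5.3 -1.   4.5] z 0.062 t 25.88
>>> Mz 0.412 cw yaw -1.3229 q7 -1.09 f [ 5.4 -0.1  3.9] z 0.062 t 25.93
```

```bash

python3 -m crank '[{"claw":1,"dx":0,"dy":0,"dz":0.01,"ax":0,"ay":0,"az":0.6}]'>o; python3 t.py
python3 -m crank '[{"claw":1,"dx":0,"dy":0,"dz":0.01,"ax":0,"ay":0,"az":0.6}]'>o; python3 t.py
python3 -m crank '[{"claw":1,"dx":0,"dy":0,"dz":0.01,"ax":0,"ay":0,"az":0.6}]'>o; python3 t.py
for i in 1 2 3 4 5; do python3 -c "from bench import r; r.camera('top')"; python3 t.py; done
```

```text
>>> Mz 0.443 cw yaw -1.2612 q7 -1.15 f [ 5.  -1.6  6.4] z 0.0618 t 26.02
>>> Mz 0.484 cw yaw -1.1946 q7 -1.21 f [ 6.1 -1.4  5.8] z 0.0615 t 26.1
>>> Mz 0.543 cw yaw -1.1314 q7 -1.27 f [ 6.1 -2.   6.2] z 0.0613 t 26.18
>>> Mz 0.55 cw yaw -1.1265 q7 -1.28 f [ 5.7 -0.2  6. ] z 0.0613 t 26.23
>>> Mz 0.524 cw yaw -1.1317 q7 -1.27 f [ 6.1 -1.5  5.3] z 0.0613 t 26.28
>>> Mz 0.545 cw yaw -1.1338 q7 -1.27 f [ 6.4 -0.2  5.2] z 0.0613 t 26.33
>>> Mz 0.486 cw yaw -1.1343 q7 -1.27 f [ 6.  -1.7  5.4] z 0.0613 t 26.38
>>> Mz 0.522 cw yaw -1.1344 q7 -1.27 f [ 6.6 -0.6  5.9] z 0.0613 t 26.43
```

```bash

python3 -m crank '[{"claw":1,"dx":0,"dy":0,"dz":0.01,"ax":0,"ay":0,"az":0.6}]'>o; python3 t.py
python3 -m crank '[{"claw":1,"dx":0,"dy":0,"dz":0.01,"ax":0,"ay":0,"az":0.6}]'>o; python3 t.py
python3 -m crank '[{"claw":1,"dx":0,"dy":0,"dz":0.01,"ax":0,"ay":0,"az":0.5}]'>o; python3 t.py
for i in 1 2 3 4; do python3 -c "from bench import r; r.camera('top')"; python3 t.py; done
python3 -m crank '[{"claw":-0.4,"dx":0,"dy":0,"dz":0,"ax":0,"ay":0,"az":0},{"claw":-0.4,"dx":0,"dy":0,"dz":0,"ax":0,"ay":0,"az":0},{"claw":-0.4,"dx":0,"dy":0,"dz":0,"ax":0,"ay":0,"az":0},{"claw":-0.4,"dx":0,"dy":0,"dz":0,"ax":0,"ay":0,"az":0}]'>o; python3 t.py
python3 -m crank '[{"claw":-0.4,"dx":0,"dy":0,"dz":-0.8,"ax":0,"ay":0,"az":0},{"claw":-0.4,"dx":0,"dy":0,"dz":-0.8,"ax":0,"ay":0,"az":-1},{"claw":-0.4,"dx":0,"dy":0,"dz":-0.6,"ax":0,"ay":0,"az":-1},{"claw":-0.4,"dx":0,"dy":0,"dz":0,"ax":0,"ay":0,"az":-1},{"claw":-0.4,"dx":0,"dy":0,"dz":0,"ax":0,"ay":0,"az":-1},{"claw":-0.4,"dx":0,"dy":0,"dz":0,"ax":0,"ay":0,"az":-1},{"claw":-0.4,"dx":0,"dy":0,"dz":0,"ax":0,"ay":0,"az":0}]'
python3 t.py
python3 -c "
from h import *; go([.5719,.1824,.06])"
```

```text
>>> Mz 0.563 cw yaw -1.0726 q7 -1.33 f [ 5.6 -0.6  7.2] z 0.0611 t 26.52
>>> Mz 0.574 cw yaw -1.006 q7 -1.39 f [ 7.2 -2.   7.1] z 0.0608 t 26.6
>>> Mz 0.53 cw yaw -0.953 q7 -1.44 f [ 6.  -3.2  8.8] z 0.0606 t 26.68
>>> Mz 0.583 cw yaw -0.9494 q7 -1.44 f [ 5.8 -1.   7.4] z 0.0606 t 26.73
>>> Mz 0.568 cw yaw -0.954 q7 -1.43 f [ 7.7 -2.   7.4] z 0.0606 t 26.78
>>> Mz 0.55 cw yaw -0.9558 q7 -1.43 f [ 5.5 -2.7  7.6] z 0.0606 t 26.83
>>> Mz 0.566 cw yaw -0.9561 q7 -1.43 f [ 6.4 -2.   7.6] z 0.0606 t 26.88
>>> Mz -0.005 cw yaw -0.9566 q7 -1.43 f [-0.6 -0.6  0.3] z 0.0588 t 27.22
time: 27.8
ee_pos: [0.4612, 0.2346, 0.1248]
eef_rot: [0.737, 0.676, -0.0, -0.0]
ft_force: [-0.2, 0.5, -0.0]
width: 0.0606
grip_force: 0.0
>>> Mz -0.007 cw yaw -1.4851 q7 -0.87 f [-0.2  0.5 -0. ] z 0.1248 t 27.8
shift tool mm [-42.5 114.8  64.7] in rows [-1.42  3.83  2.16]
```

```bash

python3 -m crank '[{"claw":-0.4,"dx":-0.28,"dy":0.75,"dz":0,"ax":0,"ay":0,"az":0},{"claw":-0.4,"dx":-0.28,"dy":0.75,"dz":0,"ax":0,"ay":0,"az":0},{"claw":-0.4,"dx":-0.28,"dy":0.75,"dz":0,"ax":0,"ay":0,"az":0},{"claw":-0.4,"dx":-0.28,"dy":0.75,"dz":0,"ax":0,"ay":0,"az":0},{"claw":-0.4,"dx":-0.28,"dy":0.75,"dz":0,"ax":0,"ay":0,"az":0},{"claw":-0.4,"dx":0,"dy":0,"dz":0,"ax":0,"ay":0,"az":0}]'>o
python3 -c "
from h import *; go([.5719,.1824,.06])"
python3 -m crank '[{"claw":-0.4,"dx":0,"dy":0,"dz":0.8,"ax":0,"ay":0,"az":0},{"claw":-0.4,"dx":0,"dy":0,"dz":0.8,"ax":0,"ay":0,"az":0},{"claw":-0.4,"dx":0,"dy":0,"dz":0.55,"ax":0,"ay":0,"az":0},{"claw":-0.4,"dx":0,"dy":0,"dz":0,"ax":0,"ay":0,"az":0}]'
python3 t.py
python3 -m crank '[{"claw":1,"dx":0,"dy":0,"dz":0,"ax":0,"ay":0,"az":0},{"claw":1,"dx":0,"dy":0,"dz":0,"ax":0,"ay":0,"az":0},{"claw":1,"dx":0,"dy":0,"dz":0,"ax":0,"ay":0,"az":0},{"claw":1,"dx":0,"dy":0,"dz":0,"ax":0,"ay":0,"az":0},{"claw":1,"dx":0,"dy":0,"dz":0,"ax":0,"ay":0,"az":0},{"claw":1,"dx":0,"dy":0,"dz":0,"ax":0,"ay":0,"az":0}]' 60
python3 t.py
python3 -m crank '[{"claw":1,"dx":0,"dy":0,"dz":0,"ax":0,"ay":0,"az":1}]'>o; python3 t.py
python3 -m crank '[{"claw":1,"dx":0,"dy":0,"dz":0,"ax":0,"ay":0,"az":0.8}]'>o; python3 t.py
for i in 1 2 3 4; do python3 -c "from bench import r; r.camera('top')"; python3 t.py; done
python3 -m crank '[{"claw":1,"dx":0,"dy":0,"dz":0.01,"ax":0,"ay":0,"az":0.6}]'>o; python3 t.py
python3 -m crank '[{"claw":1,"dx":0,"dy":0,"dz":0.01,"ax":0,"ay":0,"az":0.6}]'>o; python3 t.py
for i in 1 2 3 4 5; do python3 -c "from bench import r; r.camera('top')"; python3 t.py; done
```

```text
shift tool mm [ 3.2 -1.7 64.2] in rows [ 0.11 -0.06  2.14]
time: 28.63
ee_pos: [0.5673, 0.182, 0.0569]
eef_rot: [0.739, 0.673, -0.003, -0.001]
ft_force: [0.5, -0.3, -0.2]
width: 0.061
grip_force: 0.0
>>> Mz -0.015 cw yaw -1.4774 q7 -0.8 f [ 0.5 -0.3 -0.2] z 0.0569 t 28.63
time: 29.13
ee_pos: [0.5716, 0.183, 0.0621]
eef_rot: [0.739, 0.674, 0.002, 0.001]
ft_force: [5.1, 1.3, 1.7]
width: 0.041
grip_force: 60.0
>>> Mz 0.036 cw yaw -1.4792 q7 -0.8 f [5.1 1.3 1.7] z 0.0621 t 29.13
>>> Mz 0.252 cw yaw -1.3762 q7 -0.89 f [ 5.6 -0.2  2.9] z 0.0621 t 29.22
>>> Mz 0.441 cw yaw -1.2863 q7 -0.98 f [5.7 0.4 0.9] z 0.0621 t 29.3
>>> Mz 0.418 cw yaw -1.2804 q7 -0.98 f [4.6 0.2 1.3] z 0.0621 t 29.35
>>> Mz 0.438 cw yaw -1.2878 q7 -0.97 f [5.5 0.7 1.3] z 0.0621 t 29.4
>>> Mz 0.426 cw yaw -1.2905 q7 -0.97 f [5.9 0.2 1.1] z 0.0621 t 29.45
>>> Mz 0.453 cw yaw -1.2912 q7 -0.97 f [6.6 0.5 0.9] z 0.0621 t 29.5
>>> Mz 0.461 cw yaw -1.2295 q7 -1.03 f [5.7 0.5 2.5] z 0.0619 t 29.58
>>> Mz 0.45 cw yaw -1.163 q7 -1.09 f [ 5.7 -0.7  2.9] z 0.0616 t 29.67
>>> Mz 0.408 cw yaw -1.1578 q7 -1.09 f [5.3 0.1 3.1] z 0.0616 t 29.72
>>> Mz 0.445 cw yaw -1.1632 q7 -1.09 f [ 6.3 -0.   2. ] z 0.0616 t 29.77
>>> Mz 0.494 cw yaw -1.1652 q7 -1.09 f [ 6.4 -0.1  2.3] z 0.0616 t 29.82
>>> Mz 0.495 cw yaw -1.1656 q7 -1.09 f [ 5.  -0.   1.6] z 0.0616 t 29.87
>>> Mz 0.44 cw yaw -1.1657 q7 -1.09 f [ 6.6 -0.6  2.8] z 0.0616 t 29.92
```

```bash

python3 -m crank '[{"claw":1,"dx":0,"dy":0,"dz":0.01,"ax":0,"ay":0,"az":0.6}]'>o; python3 t.py
python3 -m crank '[{"claw":1,"dx":0,"dy":0,"dz":0.01,"ax":0,"ay":0,"az":0.6}]'>o; python3 t.py
python3 -m crank '[{"claw":1,"dx":0,"dy":0,"dz":0.01,"ax":0,"ay":0,"az":0.6}]'>o; python3 t.py
for i in 1 2 3 4 5; do python3 -c "from bench import r; r.camera('top')"; python3 t.py; done
```

```text
>>> Mz 0.475 cw yaw -1.1039 q7 -1.14 f [ 5.2 -1.   4.6] z 0.0614 t 30.0
>>> Mz 0.614 cw yaw -1.0374 q7 -1.2 f [5.3 0.2 4.5] z 0.0612 t 30.08
>>> Mz 0.542 cw yaw -0.9742 q7 -1.26 f [ 4.9 -1.2  4.8] z 0.0609 t 30.17
>>> Mz 0.588 cw yaw -0.9694 q7 -1.27 f [ 4.8 -0.   3.6] z 0.0609 t 30.22
>>> Mz 0.582 cw yaw -0.9746 q7 -1.26 f [ 6.  -0.8  4. ] z 0.0609 t 30.27
>>> Mz 0.526 cw yaw -0.9767 q7 -1.26 f [ 5.3 -0.1  4.1] z 0.0609 t 30.32
>>> Mz 0.585 cw yaw -0.9772 q7 -1.26 f [4.8 0.4 4.9] z 0.0609 t 30.37
>>> Mz 0.58 cw yaw -0.9773 q7 -1.26 f [ 5.5 -0.8  4.1] z 0.0609 t 30.42
```

```bash

python3 -m crank '[{"claw":-0.4,"dx":0,"dy":0,"dz":0,"ax":0,"ay":0,"az":0},{"claw":-0.4,"dx":0,"dy":0,"dz":0,"ax":0,"ay":0,"az":0},{"claw":-0.4,"dx":0,"dy":0,"dz":0,"ax":0,"ay":0,"az":0},{"claw":-0.4,"dx":0,"dy":0,"dz":0,"ax":0,"ay":0,"az":0}]'>o; python3 t.py
python3 -m crank '[{"claw":-0.4,"dx":0,"dy":0,"dz":-0.8,"ax":0,"ay":0,"az":0},{"claw":-0.4,"dx":0,"dy":0,"dz":-0.8,"ax":0,"ay":0,"az":-1},{"claw":-0.4,"dx":0,"dy":0,"dz":-0.6,"ax":0,"ay":0,"az":-1},{"claw":-0.4,"dx":0,"dy":0,"dz":0,"ax":0,"ay":0,"az":-1},{"claw":-0.4,"dx":0,"dy":0,"dz":0,"ax":0,"ay":0,"az":-1},{"claw":-0.4,"dx":0,"dy":0,"dz":0,"ax":0,"ay":0,"az":-1},{"claw":-0.4,"dx":0,"dy":0,"dz":0,"ax":0,"ay":0,"az":0}]'>o
python3 t.py
python3 -c "
from h import *; go([.513,.3422,.06])"
```

```text
>>> Mz -0.017 cw yaw -0.9774 q7 -1.26 f [-0.4 -0.5 -0.3] z 0.059 t 30.75
>>> Mz -0.015 cw yaw -1.5059 q7 -0.73 f [ 1.   0.6 -0.8] z 0.1249 t 31.33
shift tool mm [155.6 -66.8  64.9] in rows [ 5.19 -2.23  2.16]
```

```bash

python3 -m crank '[{"claw":-0.4,"dx":0.87,"dy":-0.37,"dz":0,"ax":0,"ay":0,"az":0},{"claw":-0.4,"dx":0.87,"dy":-0.37,"dz":0,"ax":0,"ay":0,"az":0},{"claw":-0.4,"dx":0.87,"dy":-0.37,"dz":0,"ax":0,"ay":0,"az":0},{"claw":-0.4,"dx":0.87,"dy":-0.37,"dz":0,"ax":0,"ay":0,"az":0},{"claw":-0.4,"dx":0.87,"dy":-0.37,"dz":0,"ax":0,"ay":0,"az":0},{"claw":-0.4,"dx":0.87,"dy":-0.37,"dz":0,"ax":0,"ay":0,"az":0},{"claw":-0.4,"dx":0,"dy":0,"dz":0,"ax":0,"ay":0,"az":0}]'>o
python3 -c "
from h import *; go([.513,.3422,.06])"
python3 -m crank '[{"claw":-0.4,"dx":0,"dy":0,"dz":0.8,"ax":0,"ay":0,"az":0},{"claw":-0.4,"dx":0,"dy":0,"dz":0.8,"ax":0,"ay":0,"az":0},{"claw":-0.4,"dx":0,"dy":0,"dz":0.55,"ax":0,"ay":0,"az":0},{"claw":-0.4,"dx":0,"dy":0,"dz":0,"ax":0,"ay":0,"az":0}]'
python3 t.py
python3 -m crank '[{"claw":1,"dx":0,"dy":0,"dz":0,"ax":0,"ay":0,"az":0},{"claw":1,"dx":0,"dy":0,"dz":0,"ax":0,"ay":0,"az":0},{"claw":1,"dx":0,"dy":0,"dz":0,"ax":0,"ay":0,"az":0},{"claw":1,"dx":0,"dy":0,"dz":0,"ax":0,"ay":0,"az":0},{"claw":1,"dx":0,"dy":0,"dz":0,"ax":0,"ay":0,"az":0},{"claw":1,"dx":0,"dy":0,"dz":0,"ax":0,"ay":0,"az":0}]' 60
python3 t.py
python3 -m crank '[{"claw":1,"dx":0,"dy":0,"dz":0,"ax":0,"ay":0,"az":1}]'>o; python3 t.py
python3 -m crank '[{"claw":1,"dx":0,"dy":0,"dz":0,"ax":0,"ay":0,"az":0.8}]'>o; python3 t.py
for i in 1 2 3 4; do python3 -c "from bench import r; r.camera('top')"; python3 t.py; done
python3 -m crank '[{"claw":1,"dx":0,"dy":0,"dz":0.01,"ax":0,"ay":0,"az":0.6}]'>o; python3 t.py
python3 -m crank '[{"claw":1,"dx":0,"dy":0,"dz":0.01,"ax":0,"ay":0,"az":0.6}]'>o; python3 t.py
for i in 1 2 3 4 5; do python3 -c "from bench import r; r.camera('top')"; python3 t.py; done
```

```text
shift tool mm [-7.8  3.5 65.4] in rows [-0.26  0.12  2.18]
time: 32.25
ee_pos: [0.5126, 0.3419, 0.0569]
eef_rot: [0.732, 0.681, -0.003, -0.0]
ft_force: [-1.3, -0.9, -0.1]
width: 0.0608
grip_force: 0.0
>>> Mz 0.002 cw yaw -1.4981 q7 -1.07 f [-1.3 -0.9 -0.1] z 0.0569 t 32.25
time: 32.75
ee_pos: [0.5133, 0.3444, 0.0619]
eef_rot: [0.731, 0.682, -0.0, -0.0]
ft_force: [-6.2, -1.0, 7.6]
width: 0.0405
grip_force: 60.0
>>> Mz 0.021 cw yaw -1.5015 q7 -1.07 f [-6.2 -1.   7.6] z 0.0619 t 32.75
>>> Mz 0.275 cw yaw -1.3984 q7 -1.16 f [-4.8 -2.3  5.7] z 0.0619 t 32.83
>>> Mz 0.449 cw yaw -1.3084 q7 -1.24 f [-4.4 -1.3  3.6] z 0.0619 t 32.92
>>> Mz 0.383 cw yaw -1.3029 q7 -1.25 f [-5.2 -0.   4.4] z 0.0618 t 32.97
>>> Mz 0.405 cw yaw -1.3118 q7 -1.24 f [-5.  -1.3  6.5] z 0.0617 t 33.02
>>> Mz 0.418 cw yaw -1.3154 q7 -1.24 f [-4.8 -1.   7.7] z 0.0617 t 33.07
>>> Mz 0.383 cw yaw -1.3164 q7 -1.24 f [-6.2 -1.3  8. ] z 0.0618 t 33.12
>>> Mz 0.45 cw yaw -1.2547 q7 -1.29 f [-4.9 -2.3  9.5] z 0.0615 t 33.2
>>> Mz 0.524 cw yaw -1.1881 q7 -1.35 f [-5.3 -2.2  8.9] z 0.0613 t 33.28
>>> Mz 0.424 cw yaw -1.1829 q7 -1.36 f [-4.9 -1.8  7.8] z 0.0613 t 33.33
>>> Mz 0.427 cw yaw -1.1881 q7 -1.36 f [-5.8 -1.3  7.9] z 0.0613 t 33.38
>>> Mz 0.408 cw yaw -1.1901 q7 -1.35 f [-4.5 -1.   8. ] z 0.0613 t 33.43
>>> Mz 0.4 cw yaw -1.1907 q7 -1.35 f [-4.9 -1.4  9.1] z 0.0613 t 33.48
>>> Mz 0.42 cw yaw -1.1909 q7 -1.35 f [-5.  -2.2  8.3] z 0.0613 t 33.53
```

```bash

python3 -m crank '[{"claw":1,"dx":0,"dy":0,"dz":0.01,"ax":0,"ay":0,"az":0.6}]'>o; python3 t.py
python3 -m crank '[{"claw":1,"dx":0,"dy":0,"dz":0.01,"ax":0,"ay":0,"az":0.6}]'>o; python3 t.py
python3 -m crank '[{"claw":1,"dx":0,"dy":0,"dz":0.01,"ax":0,"ay":0,"az":0.6}]'>o; python3 t.py
python3 -m crank '[{"claw":1,"dx":0,"dy":0,"dz":0.01,"ax":0,"ay":0,"az":0.6}]'>o; python3 t.py
for i in 1 2 3 4 5; do python3 -c "from bench import r; r.camera('top')"; python3 t.py; done
```

```text
>>> Mz 0.472 cw yaw -1.1289 q7 -1.41 f [-4.2 -2.4  9.2] z 0.061 t 33.62
>>> Mz 0.475 cw yaw -1.0624 q7 -1.47 f [-3.7 -2.5  9.3] z 0.0608 t 33.7
>>> Mz 0.503 cw yaw -0.9991 q7 -1.53 f [-4.1 -4.4 10.8] z 0.0606 t 33.78
>>> Mz 0.512 cw yaw -0.9361 q7 -1.59 f [-3.6 -2.5 10.6] z 0.0603 t 33.87
>>> Mz 0.521 cw yaw -0.9313 q7 -1.59 f [-4.6 -2.7 10.8] z 0.0604 t 33.92
>>> Mz 0.529 cw yaw -0.9365 q7 -1.59 f [-3.7 -3.8  9.8] z 0.0604 t 33.97
>>> Mz 0.505 cw yaw -0.9387 q7 -1.58 f [-4.6 -3.   9.8] z 0.0604 t 34.02
>>> Mz 0.562 cw yaw -0.9391 q7 -1.58 f [-3.4 -2.6  9.1] z 0.0603 t 34.07
>>> Mz 0.537 cw yaw -0.9393 q7 -1.58 f [-3.1 -1.4 10.4] z 0.0603 t 34.12
```

```bash

python3 -m crank '[{"claw":1,"dx":0,"dy":0,"dz":0.01,"ax":0,"ay":0,"az":0.6}]'>o; python3 t.py
for i in 1 2 3 4 5; do python3 -c "from bench import r; r.camera('top')"; python3 t.py; done
python3 -m crank '[{"claw":-1,"dx":0,"dy":0,"dz":0,"ax":0,"ay":0,"az":0},{"claw":-1,"dx":0,"dy":0,"dz":0,"ax":0,"ay":0,"az":0},{"claw":-1,"dx":0,"dy":0,"dz":0,"ax":0,"ay":0,"az":0},{"claw":-1,"dx":0,"dy":0,"dz":0,"ax":0,"ay":0,"az":0},{"claw":-0.6,"dx":0,"dy":0,"dz":0,"ax":0,"ay":0,"az":0}]'>o; python3 t.py
python3 -m crank '[{"claw":-0.6,"dx":0,"dy":0,"dz":-0.8,"ax":0,"ay":0,"az":0},{"claw":-0.6,"dx":0,"dy":0,"dz":-0.8,"ax":0,"ay":0,"az":0},{"claw":-0.6,"dx":0,"dy":0,"dz":-0.8,"ax":0,"ay":0,"az":0},{"claw":-0.6,"dx":0,"dy":0,"dz":-0.8,"ax":0,"ay":0,"az":0},{"claw":-0.6,"dx":0,"dy":0,"dz":0,"ax":0,"ay":0,"az":0},{"claw":-0.6,"dx":0,"dy":0,"dz":0,"ax":0,"ay":0,"az":0}]'; python3 t.py
python3 -c "
from h import *
cv2.imwrite('pics/end.png',r.camera('side')['color'][:,:,::-1])"
```

```text
>>> Mz 0.604 cw yaw -0.8773 q7 -1.64 f [-3.6 -4.  11.1] z 0.0601 t 34.2
>>> Mz 0.59 cw yaw -0.8694 q7 -1.65 f [-3.7 -3.   9.9] z 0.0601 t 34.25
>>> Mz 0.566 cw yaw -0.8738 q7 -1.64 f [-2.7 -1.9  9.7] z 0.0601 t 34.3
>>> Mz 0.561 cw yaw -0.8757 q7 -1.64 f [-3.8 -2.8  9.9] z 0.0601 t 34.35
>>> Mz 0.564 cw yaw -0.8762 q7 -1.64 f [-3.9 -3.7 10.8] z 0.0601 t 34.4
>>> Mz 0.576 cw yaw -0.8763 q7 -1.64 f [-3.6 -4.1 10.2] z 0.0601 t 34.45
>>> Mz 0.005 cw yaw -0.873 q7 -1.64 f [-0.5  0.   0.1] z 0.0584 t 34.87
time: 35.37
ee_pos: [0.515, 0.344, 0.1558]
eef_rot: [0.906, 0.423, 0.001, -0.0]
ft_force: [-0.7, -0.4, -0.9]
width: 0.0696
grip_force: 0.0
>>> Mz 0.035 cw yaw -0.8728 q7 -1.59 f [-0.7 -0.4 -0.9] z 0.1558 t 35.37
```

View pics/end.png

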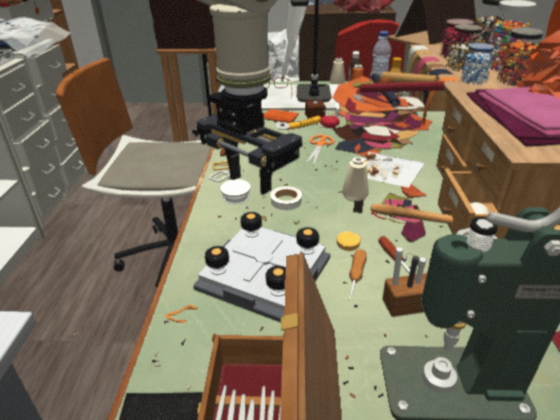

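The end view shows the gripper clear above knob D (250,220). The pot (235,188), tape roll (286,197) and wax (348,240) are where they were. I'll hand the job in.

```bash
python3 -c "
from bench import r;print(r.close_job())"
```

```text
the job is handed in; nothing more can be done
None
```

I tightened all four knobs in star order, first snug and then to about 0.56–0.60 N m held, left the bystanders untouched, and handed the job in at about 35 s; the hand-in gave no verdict back.

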